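Make up two part kits at the assembly bench

ROBOT

A 7-joint arm with a two-finger parallel gripper is mounted at the origin on the work surface. World frame = base frame: x ahead of the robot, y to its left, z up, the work surface at z = 0. Lengths are in m, angles in rad, forces in N, time in s.
With the tool pointing down it reaches from about 0.35 to 0.775 m from the base axis. Payload 3.1 kg.
Tool frame: the origin (TCP) lies at the very end of the fingers, on their centre line; the grasp point (between the pads) lies 19 mm behind it; z points along the fingers, x is the direction in which the jaws open and shut, and the axes are right-handed (so a half turn about z gives the same grasp; the last joint's range is limited). The gripper opens to 85 mm and grips with 20 to 120 N. Pads are 22 mm wide; open, the fingers measure 114 mm over their backs; the gripper's body (76 mm by 85 mm) begins 54 mm behind the grasp point. The pads swing forward as they close: fully open they stand 13 mm farther back than shut.
Start: joints at [1.238, 0.311, 0.014, 1.512, -0.004, 1.319, -0.027], TCP at [0.158, -0.527, 0.205] pointing down, gripper open.
Joint ranges: [-2.7, 2.7], [-0.3, 1.91], [-1.27, 1.3], [0.12, 2.57], [-1.44, 4.58], [0.2, 2.03], [-3.05, 3.05]. Speed limits (rad/s): [2.79, 2.79, 3.14, 3.14, 3.14, 3.14, 3.14].

INTERFACE

Orientations are given as a 3x3 rotation matrix whose columns are the frame's x, y, z axes.
In Python, from workcell import r gives the robot as it stands. The module is installed in compiled form; this text tells all that it offers.
- The arm moves only by the tool send_rows, never from a script. Its argument "series" is a list of rows, each a list of 3 entries, a list of its own where there are three numbers: the turn, a rotation vector about the tool's x, y, z in rad, then the shift along the tool's x, y, z in cm, then the opening, from 0 (shut) to 1 (fully open). A call has 1 to 12 rows; each row is the pose to reach, as a shift and turn from the pose commanded when the call began, along the tool's axes at that moment; what a row does not reach only later rows make up. A row lasts 1/10 s, in which the tool goes at most 50 mm and 8.59 degrees, less where a joint would pass 70% of its speed; a pose out of reach is approached as far as the arm can. A call with a gripper value outside its range is refused whole. The fingers move at their own pace and stop on an object; "force" is the grip in N (left out, the last holds). Time passes only in rows, so rows that repeat a pose let the fingers close. It gives the time, the measured TCP pose, the force and the opening at its end, in the units of the state.
- r.get_state(): the state, without advancing time (a new reading comes with each control period).
- r.capture(name): name is "scene" or "top"; returns a dict with "color" (420x560x3 uint8, red, green, blue), "vfov" (degrees; the focal length in pixels is half the picture's height over the tangent of half this angle, whatever the lens; pixels are square), "cx", "cy" (the principal point, pixels), "dist_coeffs" ([k1, k2, p1, p2, k3] as OpenCV has them; the pictures are not rectified), "rvec" (rotation vector, rad) and "tvec" (3), from world to camera coordinates, as OpenCV has them. Camera axes: x right, y down, z forward; pixel columns grow to the right and rows downward; lengths in m; the calibration is good to about 2 mm. A picture is of the moment at which its call begins. There is no depth.
- r.close_job(): hands the job in, once; it reports no verdict.
The state is a dict: "time": time; "q": joint angles; "dq": joint speeds; "joint_torque": joint torques, N m; "tcp_pos": TCP position; "tcp_rot": TCP orientation; "ft_force": force on the tool from outside, world axes, zero at the start; "ft_torque": the same for the moment, N m; "opening": opening from 0.0 (shut) to 1.0 (fully open).
Only numpy, scipy, OpenCV 4.12 (cv2) and the standard library are available. Lean on these libraries where they do the work, as an engineer would, in place of code of your own. Each camera call takes 0.05 s, during which the arm holds its last target.

TASK

Make up two kits from the steel parts on the bench: put the hexagonal coupling nut and the tall sleeve in the two-compartment tray, and the wide collar, the round-flanged bush and the square-flanged stub in the three-compartment tray with the collar in the middle, one part to a compartment. Set every part down upright, as it stands now, flat on the tray's floor; do not drop it. Leave the stepped plug, the screwdriver and the cup of hex keys where they are.

Things in the scene. Friction and masses are not known exactly. Their poses are not given: they have to be found in the camera images.
- tray2: Fixed blue plastic kit tray with two square compartments in a row; outside 76 x 148 mm, 10 mm high; floor 4 mm thick, rim and dividers 4 mm thick and rising 6 mm above the floor. Origin: centre of the underside. The row runs along its own y; each compartment is 68 x 68 mm inside, centres at x = 0 and y = -36 and +36 mm. Turned by up to 0.2 rad about the vertical from lying along world y; which tray is on the left and which on the right varies.
- tray3: Fixed blue plastic kit tray with three square compartments in a row; outside 76 x 220 mm, 10 mm high; floor 4 mm thick, rim and dividers 4 mm thick and rising 6 mm above the floor. Origin: centre of the underside. The row runs along its own y; each compartment is 68 x 68 mm inside, centres at x = 0 and y = -72, 0 and +72 mm. Turned by up to 0.2 rad about the vertical from lying along world y; which tray is on the left and which on the right varies.
- hexnut: Long hexagonal coupling nut, plain steel: the only six-sided part, 34 mm across flats (39 across corners), 46 mm high, 0.24-0.46 kg. The flats face along its own x axis (both ways) and every 60 degrees from it. Stands upright on the bench. Origin: centre of its underside, z up along its axis.
- sleeve: Tall plain sleeve, steel: straight round tube, diameter 30 mm, 70 mm high (the tallest part), 16 mm blind bore too small for fingers, 0.2-0.38 kg. Stands upright on the bench. Origin: centre of its underside, z up along its axis.
- collar: Wide collar, steel: straight round ring, diameter 46 mm, 40 mm high (the lowest part), 18 mm blind bore too small for fingers, 0.3-0.6 kg. Grip it on its outside. Stands upright on the bench. Origin: centre of its underside, z up along its axis.
- bush: Bush with a round flange, steel: flange diameter 46 mm and 8 mm thick at the bottom, above it a round barrel of diameter 28 mm up to 46 mm, 16 mm blind bore too small for fingers. 0.25 kg. Stands upright on the bench. Origin: centre of its underside, z up along its axis.
- stub: Pipe stub with a square flange, steel: flange 38 x 38 mm and 8 mm thick at the bottom (sides along its own x and y), above it a round tube of diameter 24 mm up to 55 mm, 14 mm blind bore too small for fingers. 0.2 kg. Stands upright on the bench. Origin: centre of its underside, z up along its axis.
- plug: Stepped plug, solid steel, no bore: foot of diameter 42 mm and 20 mm high, above it a spigot of diameter 20 mm up to 50 mm. Not wanted in any kit: to be left where it stands. The six parts stand in a loose row on the bench beyond the trays, in any order, at least 75 mm apart between centres. Stands upright on the bench. Origin: centre of its underside, z up along its axis.
- screwdriver: Screwdriver, black handle, 200 mm long, lying on the left of the bench along its own x. A bystander. Origin: the middle of its underside.
- keycup: Orange cup with bent hex keys, diameter 64 mm, 100 mm high (150 mm with the keys), standing on the right of the bench. A bystander. Origin: centre of its underside.

How it is judged:
By the outcome, as a careful person would: the job done as asked, in the order asked, and still so for the second after the job is handed in, with the robot touching nothing.
It also fails if it takes over 115 s, if anything falls off the work surface, if the arm or the gripper's body presses on something with over 40 N, if the wrist force passes 120 N, or if a joint passes its speed limit or range.

## Working session

There is one attempt and no reset: what is moved stays moved. The work goes in short steps, Python scripts to look and compute and a tool call to move; the robot and the scene stay as the last step left them, time stands still between calls to the robot, and variables do not carry over. Pictures are saved under pics/ and viewed, and the job is handed in when it is done.

Besides the shell and the picture viewer there is one more tool, called after "Emit:" as name([rows], argument=value, ...), one row to a line, values as JSON. send_rows: Moves the arm, as the interface text tells. Its arguments: {"type":"object","properties":{"series":{"type":"array"},"force":{"type":"number"}},"required":["series"]}

```bash
mkdir -p pics
cat > h.py <<'E'
import numpy as np, cv2, pickle
from workcell import r
def cap(name, tag):
    c=r.capture(name); pickle.dump({k:c[k] for k in c},open(f'pics/{tag}.pkl','wb'))
    cv2.imwrite(f'pics/{tag}.png',cv2.cvtColor(c['color'],cv2.COLOR_RGB2BGR)); return c
def load(tag): return pickle.load(open(f'pics/{tag}.pkl','rb'))
def K(c):
    h=c['color'].shape[0]; f=h/2/np.tan(np.radians(c['vfov'])/2)
    return np.array([[f,0,c['cx']],[0,f,c['cy']],[0,0,1.]])
def ray(c,uv):
    p=cv2.undistortPoints(np.array(uv,float).reshape(-1,1,2),K(c),np.array(c['dist_coeffs'],float)).reshape(-1,2)
    R,_=cv2.Rodrigues(np.array(c['rvec'],float)); t=np.array(c['tvec'],float).reshape(3)
    d=np.c_[p,np.ones(len(p))]@R; return -R.T@t,d
def onplane(c,uv,z):
    o,d=ray(c,uv); return o+d*((z-o[2])/d[:,2])[:,None]
def proj(c,P):
    return cv2.projectPoints(np.array(P,float).reshape(-1,1,3),np.array(c['rvec'],float),np.array(c['tvec'],float),K(c),np.array(c['dist_coeffs'],float))[0].reshape(-1,2)
E
python3 - <<'E'
from h import *
np.set_printoptions(precision=4,suppress=True)
s=r.get_state(); print(s)
for n in('scene','top'):
    c=cap(n,n+'0'); o,_=ray(c,[[280,210]]); print(n,c['vfov'],c['cx'],c['cy'],c['dist_coeffs'],o)
E
```

```text
{'time': 0.0, 'q': array([ 1.2383,  0.3117,  0.014 ,  1.513 , -0.0044,  1.3192, -0.0272]), 'dq': array([-0.0005, -0.0007, -0.0015, -0.0003, -0.0016, -0.0003, -0.0016]), 'joint_torque': array([ -0.    , -37.9919,   0.1456, -23.0588,   0.0121,   0.0136,
        -0.    ]), 'tcp_pos': array([ 0.1575, -0.5262,  0.204 ]), 'tcp_rot': array([[ 0.2868, -0.958 , -0.0008],
       [-0.958 , -0.2868,  0.0022],
       [-0.0023,  0.0001, -1.    ]]), 'ft_force': array([ 0.3275, -0.5763, -0.0553]), 'ft_torque': array([-0.0118,  0.0361, -0.035 ]), 'opening': 1.0037136088887346}
scene 55.552598669924414 275.8459071718306 211.8336679589473 [0.0211 0.     0.     0.     0.    ] [0.9505 0.2717 0.8419]
top 55.629992440044326 279.5951646149917 206.7253682178442 [-0.0458  0.      0.      0.      0.    ] [0.3821 0.0199 0.9718]
```

View pics/scene0.png

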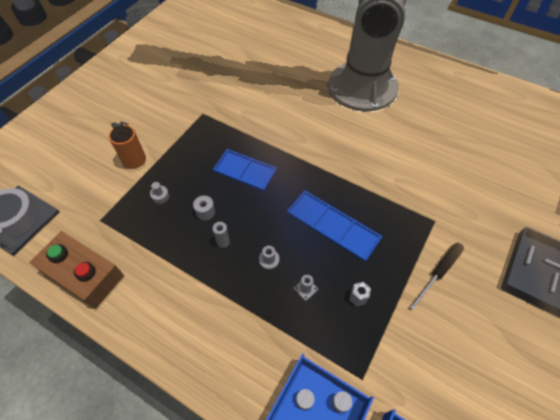

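View pics/top0.png

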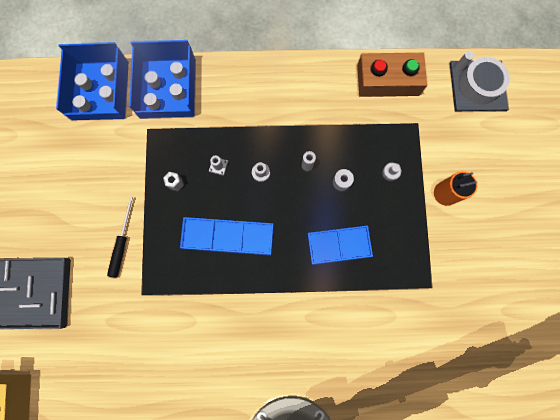

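The top view shows, from left to right: hexnut (172,181), stub (218,165), bush (261,172), sleeve (309,160), collar (343,179) and plug (392,171). Tray3 is on the left at (227,236) and tray2 on the right at (340,244). I'll zoom in next.

Run:
```python
from h import *
t=load('top0')['color'][:,:,::-1]; s=load('scene0')['color'][:,:,::-1]
pt=[(172,181),(218,165),(261,172),(309,160),(343,179),(392,171)]
ps=[(360,293),(307,287),(269,257),(221,235),(204,207),(159,192)]
rows=[]
for im,pp in((t,pt),(s,ps)):
    rows.append(np.hstack([cv2.resize(im[y-20:y+20,x-16:x+16],None,fx=4,fy=4,interpolation=cv2.INTER_CUBIC) for x,y in pp]))
cv2.imwrite('pics/z0.png',np.vstack(rows))
a=cv2.resize(t[205:275,165:385],None,fx=3.6,fy=3.6,interpolation=cv2.INTER_CUBIC); cv2.imwrite('pics/z1.png',a)
for n,im in(('top0',t),('scene0',s)):
    b,g,rr=[im[:,:,i].astype(int) for i in range(3)]
    m=((b>120)&(b-rr>80)).astype(np.uint8)
    k,l,st,ce=cv2.connectedComponentsWithStats(m)
    for i in range(1,k):
        if st[i,4]>300: print(n,st[i],ce[i])
```

```text
top0 [ 135   45   56   68 1694] [166.0188902   85.48406139]
top0 [  64   47   55   68 1430] [95.97762238 87.68881119]
top0 [ 180  217   93   38 2916] [226.49142661 235.57716049]
top0 [ 308  225   65   40 1978] [339.67340748 244.36097068]
scene0 [ 214  150   61   39 1257] [243.77008751 169.13762928]
scene0 [ 288  191   94   69 2579] [335.26909655 224.7789841 ]
scene0 [ 267  355  102   65 2647] [309.59576879 395.99697771]
```

View pics/z0.png

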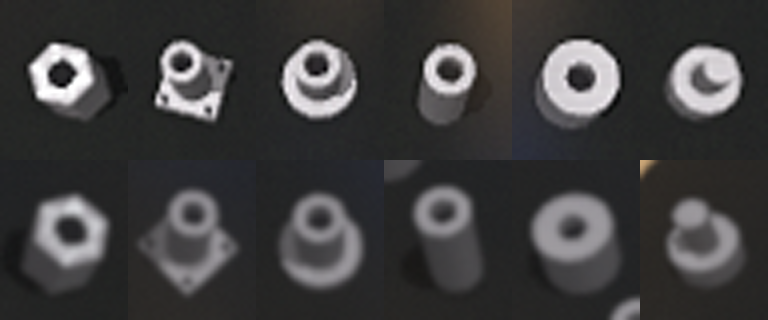

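View pics/z1.png

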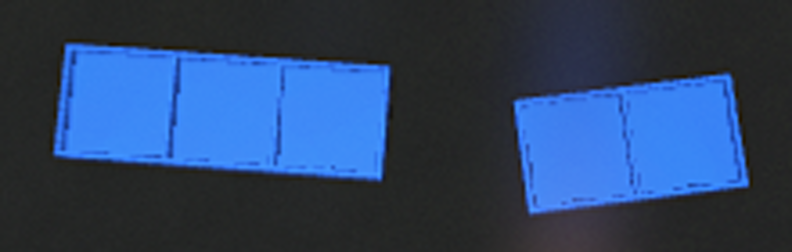

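```bash
cat > meas.py <<'E'
from h import *
F=8
def holes(c,x,y,hw=18):
    g=cv2.cvtColor(c['color'],cv2.COLOR_RGB2GRAY)[y-hw:y+hw,x-hw:x+hw]
    G=cv2.resize(g,None,fx=F,fy=F,interpolation=cv2.INTER_CUBIC)
    out=[]
    mx=np.percentile(G,98)
    for fr in (.55,.65,.72,.8):
        m=(G>fr*mx).astype(np.uint8)
        cs,h=cv2.findContours(m,cv2.RETR_CCOMP,cv2.CHAIN_APPROX_NONE)
        for i,k in enumerate(cs):
            if h[0][i][3]>=0 and cv2.contourArea(k)>8*F*F:
                M=cv2.moments(k); u=np.array([M['m10'],M['m01']])/M['m00']
                uv=(u+.5)/F-.5+[x-hw,y-hw]
                kk=(k.reshape(-1,2)+.5)/F-.5+[x-hw,y-hw]
                out.append((fr,uv,kk))
    return out
H=dict(hexnut=.046,stub=.055,bush=.046,sleeve=.070,collar=.040)
PT=dict(hexnut=(172,181),stub=(218,165),bush=(261,172),sleeve=(309,160),collar=(343,179))
PS=dict(hexnut=(360,293),stub=(307,287),bush=(269,257),sleeve=(221,235),collar=(204,207))
E
python3 - <<'E'
from meas import *
np.set_printoptions(precision=4,suppress=True)
t=load('top0');s=load('scene0')
for n in H:
    for nm,c,P in(('top',t,PT),('scn',s,PS)):
        for fr,uv,kk in holes(c,*P[n]):
            w=onplane(c,uv[None],H[n])[0]; k=onplane(c,kk,H[n]); 
            print(n,nm,fr,uv,w[:2], 'bbox',np.ptp(k[:,:2],axis=0),'mid',(k.max(0)+k.min(0))[:2]/2)
E
```

```text
hexnut top 0.55 [170.9316 179.0414] [0.6129 0.2708] bbox [0.0182 0.0184] mid [0.6133 0.2703]
hexnut top 0.65 [170.9298 179.0096] [0.613  0.2708] bbox [0.0191 0.019 ] mid [0.6134 0.2703]
hexnut top 0.72 [170.9301 178.9846] [0.613  0.2708] bbox [0.0197 0.0193] mid [0.6134 0.2702]
hexnut top 0.8 [170.9148 178.9407] [0.6131 0.2708] bbox [0.0207 0.0199] mid [0.6136 0.2702]
hexnut scn 0.55 [361.2808 290.1418] [0.6102 0.2719] bbox [0.0159 0.0165] mid [0.6102 0.272 ]
hexnut scn 0.65 [361.2725 290.1652] [0.6102 0.2719] bbox [0.0173 0.0178] mid [0.6102 0.2719]
hexnut scn 0.72 [361.2661 290.1601] [0.6102 0.2719] bbox [0.0182 0.0187] mid [0.6103 0.2719]
hexnut scn 0.8 [361.2762 290.1798] [0.6102 0.2719] bbox [0.0194 0.0198] mid [0.6103 0.272 ]
stub top 0.55 [214.8879 160.1154] [0.6545 0.1641] bbox [0.013  0.0135] mid [0.6546 0.1641]
stub top 0.65 [214.8571 160.0623] [0.6546 0.1641] bbox [0.0143 0.0141] mid [0.6549 0.1641]
stub top 0.72 [214.8516 160.0344] [0.6547 0.1642] bbox [0.0149 0.0147] mid [0.6549 0.1641]
stub top 0.8 [214.8265 160.001 ] [0.6547 0.1642] bbox [0.0152 0.0155] mid [0.655  0.1
[... 2123 characters left out ...]
] mid [ 0.6069 -0.1437]
collar top 0.65 [343.7343 177.9615] [ 0.6071 -0.1439] bbox [0.0186 0.0188] mid [ 0.6072 -0.1438]
collar top 0.72 [343.7348 177.9393] [ 0.6072 -0.1439] bbox [0.0195 0.0192] mid [ 0.6074 -0.1437]
collar top 0.8 [343.7366 177.9167] [ 0.6073 -0.1439] bbox [0.0202 0.0201] mid [ 0.6074 -0.1436]
collar scn 0.55 [202.8382 203.6956] [ 0.6054 -0.1415] bbox [0.0141 0.0131] mid [ 0.6056 -0.1414]
collar scn 0.65 [202.7644 203.5919] [ 0.6053 -0.1418] bbox [0.0163 0.0157] mid [ 0.6053 -0.1419]
collar scn 0.72 [202.7182 203.5518] [ 0.6052 -0.1419] bbox [0.0175 0.0169] mid [ 0.6053 -0.1419]
collar scn 0.8 [202.6968 203.5065] [ 0.6052 -0.1421] bbox [0.0192 0.0188] mid [ 0.6053 -0.1421]
```

The bore centres agree between the two views to about 2.5 mm, and the bore sizes match the spec. Next are the tray poses and the hex angle.

Run:
```python
from meas import *
np.set_printoptions(precision=4,suppress=True)
for tag in('top0','scene0'):
    c=load(tag); im=c['color'].astype(int)
    m=((im[:,:,2]>100)&(im[:,:,2]-im[:,:,0]>60)).astype(np.uint8)
    M=cv2.resize(m*255,None,fx=4,fy=4,interpolation=cv2.INTER_CUBIC)
    cs,_=cv2.findContours((M>127).astype(np.uint8),cv2.RETR_EXTERNAL,cv2.CHAIN_APPROX_NONE)
    for k in cs:
        if cv2.contourArea(k)<1000*16: continue
        uv=(k.reshape(-1,2)+.5)/4-.5
        w=onplane(c,uv,.010)[:,:2]
        if not(.3<w[:,0].mean()<.58): continue
        rc=cv2.minAreaRect((w*1000).astype(np.float32)); (x,y),(a,b),ang=rc
        e=np.radians(ang) if a>b else np.radians(ang+90)
        yaw=(e-np.pi/2+np.pi/2)%np.pi-np.pi/2
        mm=cv2.moments((w*1e5).astype(np.float32).reshape(-1,1,2))
        print(tag,'ctr',x,y,'size',a,b,'yaw of row from +y',yaw,'centroid',mm['m10']/mm['m00']/100,mm['m01']/mm['m00']/100)
    # hex
    P=PT if tag=='top0' else PS; x,y=P['hexnut'];hw=18
    g=cv2.cvtColor(c['color'],cv2.COLOR_RGB2GRAY)[y-hw:y+hw,x-hw:x+hw]
    G=cv2.resize(g,None,fx=F,fy=F,interpolation=cv2.INTER_CUBIC)
    for fr in(.7,.8,.86):
        mk=(G>fr*np.percentile(G,98)).astype(np.uint8)
        cs,_=cv2.findContours(mk,cv2.RETR_EXTERNAL,cv2.CHAIN_APPROX_NONE)
        k=max(cs,key=cv2.contourArea); uv=(k.reshape(-1,2)+.5)/F-.5+[x-hw,y-hw]
        w=onplane(c,uv,.046)[:,:2]; hull=cv2.convexHull((w*1000).astype(np.float32)).reshape(-1,2)
        th=np.radians(np.arange(0,180,1)); wd=[np.ptp(hull@np.array([np.cos(a),np.sin(a)])) for a in th]
        z=np.sum(np.array(wd)*np.exp(-1j*6*th)); ph=np.angle(z)/6 # max widths (corners)
        flat=np.degrees(ph)+30; 
        ctr=(hull.max(0)+hull.min(0))/2
        print(tag,'hex fr',fr,'flat dir deg mod60',flat%60,'width min/max',min(wd),max(wd),'ctr',ctr,[round(wd[i],1) for i in range(0,180,10)])
```

```text
top0 ctr 450.0231628417969 -131.0091552734375 size 79.64701843261719 151.80972290039062 yaw of row from +y 0.1001262599700854 centroid 450.1212352382258 -130.94253689356685
top0 ctr 477.9658508300781 142.8538818359375 size 223.9763641357422 80.06595611572266 yaw of row from +y -0.09499415713479942 centroid 477.9979354636772 142.71738033808575
top0 hex fr 0.7 flat dir deg mod60 14.791678457748421 width min/max 34.03974342853634 38.003020914484125 ctr [613.0501 270.7816] [np.float64(36.2), np.float64(37.5), np.float64(37.7), np.float64(36.8), np.float64(35.3), np.float64(35.1), np.float64(36.9), np.float64(37.9), np.float64(37.9), np.float64(36.9), np.float64(35.2), np.float64(35.2), np.float64(37.0), np.float64(37.8), np.float64(37.6), np.float64(36.5), np.float64(34.9), np.float64(34.7)]
top0 hex fr 0.8 flat dir deg mod60 14.995788870179481 width min/max 33.15605820696925 37.080913304677836 ctr [613.2006 270.924 ] [np.float64(35.3), np.float64(36.5), np.float64(36.6), np.float64(35.8), np.float64(34.3), np.float64(34.1), np.float64(35.9), np.float64(36.9), np.float64(37.0), np.float6
[... 1619 characters left out ...]
64(34.1), np.float64(32.9), np.float64(34.3), np.float64(35.2), np.float64(35.2), np.float64(34.3), np.float64(32.6), np.float64(32.3), np.float64(33.9), np.float64(34.7), np.float64(34.7), np.float64(34.1), np.float64(32.6), np.float64(33.4)]
scene0 hex fr 0.86 flat dir deg mod60 14.180528176041763 width min/max 30.944375129720207 35.56522549692954 ctr [610.4351 271.5125] [np.float64(34.3), np.float64(35.3), np.float64(35.5), np.float64(34.6), np.float64(33.0), np.float64(31.8), np.float64(33.3), np.float64(34.2), np.float64(34.1), np.float64(33.2), np.float64(31.7), np.float64(30.9), np.float64(32.3), np.float64(33.1), np.float64(33.2), np.float64(32.6), np.float64(31.2), np.float64(32.5)]
```

I got the hex phase sign backwards. The width minima at about 46°, 105° and 165° put a flat normal at −14.7°, in both views. The trays measure close to their true sizes, with yaw −0.095 (tray3) and +0.097 (tray2). Next is a small planning helper.

```bash
cat > plan.py <<'E'
from h import *
import sys
from scipy.spatial.transform import Rotation as Ro
def plan(p,yawdeg=None):
    s=r.get_state(); R=np.array(s['tcp_rot']); q=np.array(s['tcp_pos'])
    d=R.T@(np.array(p)-q)*100
    if yawdeg is None: rv=np.zeros(3)
    else:
        a=np.radians(yawdeg); c,n=np.cos(a),np.sin(a)
        T=np.array([[c,n,0],[n,-c,0],[0,0,-1.]]); rv=Ro.from_matrix(R.T@T).as_rotvec()
    np.set_printoptions(precision=3,suppress=True)
    print('t',round(s['time'],2),'pos',q,'open',round(s['opening'],3),'F',np.array(s['ft_force']),'yaw',round(np.degrees(np.arctan2(R[1,0],R[0,0])),2))
    print(' turn',rv,'shift cm',d,'dist mm',np.linalg.norm(d)*10)
if __name__=='__main__':
    a=[float(x) for x in sys.argv[1:]]
    plan(a[:3],a[3] if len(a)>3 else None)
E
python3 plan.py .6117 .2713 .15 -14.7
```

```text
t 0.1 pos [ 0.158 -0.526  0.204] open 1.003 F [0.682 0.074 0.172] yaw -73.33
 turn [-0.001  0.002 -1.023] shift cm [-63.365 -66.386   5.539] dist mm 919.3966127389564
```

Emit:
send_rows([
  [[0,0,-1.02],[-63.4,-66.4,4.0],1],
  [[0,0,-1.02],[-63.4,-66.4,4.0],1],
  [[0,0,-1.02],[-63.4,-66.4,4.0],1],
  [[0,0,-1.02],[-63.4,-66.4,4.0],1],
  [[0,0,-1.02],[-63.4,-66.4,4.0],1],
  [[0,0,-1.02],[-63.4,-66.4,4.0],1],
  [[0,0,-1.02],[-63.4,-66.4,4.0],1],
  [[0,0,-1.02],[-63.4,-66.4,4.0],1],
  [[0,0,-1.02],[-63.4,-66.4,4.0],1],
  [[0,0,-1.02],[-63.4,-66.4,4.0],1],
  [[0,0,-1.02],[-63.4,-66.4,4.0],1],
  [[0,0,-1.02],[-63.4,-66.4,4.0],1],
], force=60)

```text
time: 1.3
tcp_pos: [0.4547, -0.0045, 0.1788]
tcp_rot: [[0.966, -0.258, 0.0], [-0.258, -0.966, -0.001], [0.0, 0.001, -1.0]]
ft_force: [1.3, -2.1, -0.4]
opening: 1.003
```

```bash
python3 plan.py .6117 .2713 .15 -14.7
```

```text
t 1.3 pos [ 0.455 -0.004  0.179] open 1.003 F [ 1.347 -2.087 -0.374] yaw -14.93
 turn [ 0.001 -0.    -0.004] shift cm [  8.066 -30.694   2.859] dist mm 318.6447035376792
```

Emit:
send_rows([
  [[0,0,0],[8.1,-30.7,2.9],1],
  [[0,0,0],[8.1,-30.7,2.9],1],
  [[0,0,0],[8.1,-30.7,2.9],1],
  [[0,0,0],[8.1,-30.7,2.9],1],
  [[0,0,0],[8.1,-30.7,2.9],1],
  [[0,0,0],[8.1,-30.7,2.9],1],
  [[0,0,0],[8.1,-30.7,2.9],1],
  [[0,0,0],[8.1,-30.7,2.9],1],
  [[0,0,0],[8.1,-30.7,2.9],1],
  [[0,0,0],[8.1,-30.7,2.9],1],
])

```text
time: 2.3
tcp_pos: [0.6117, 0.2676, 0.15]
tcp_rot: [[0.966, -0.259, 0.0], [-0.259, -0.966, -0.002], [0.001, 0.002, -1.0]]
ft_force: [0.6, -0.7, -0.3]
opening: 0.999
```

```bash
python3 plan.py .6117 .2713 .013 -14.7; python3 -c "
from h import *
c=cap('top','top1'); d=cap('scene','scn1')
a=c['color'][100:280,100:300,::-1]; b=d['color'][200:380,250:450,::-1]
cv2.imwrite('pics/v1.png',cv2.resize(np.hstack([a,b]),None,fx=2,fy=2,interpolation=cv2.INTER_CUBIC))"
```

```text
t 2.3 pos [0.612 0.268 0.15 ] open 0.999 F [ 0.553 -0.726 -0.288] yaw -15.01
 turn [ 0.002 -0.001 -0.005] shift cm [-0.102 -0.387 13.7  ] dist mm 137.0616014188406
```

View pics/v1.png

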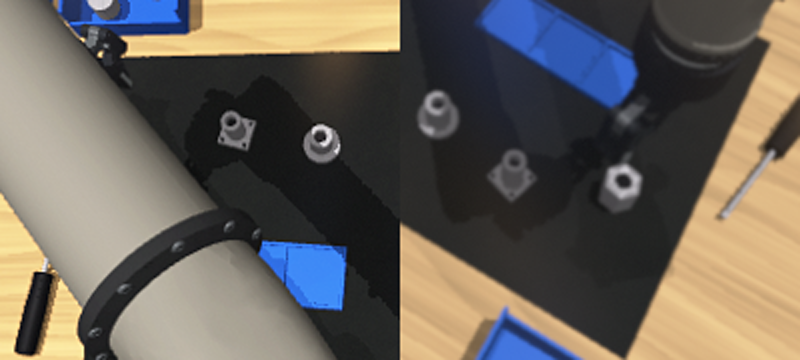

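The scene view shows the gripper above the nut, with finger tips near (362,257) in scene pixels; the top view is blocked by the arm. I'll check the tip against its projection.

```bash
python3 -c "
from h import *
c=load('scn1'); print(proj(c,[[.612,.268,.163],[.612,.268,.046],[.612+.04,.268-.01,.163],[.612-.04,.268+.01,.163]]))"; python3 plan.py .6117 .2713 .05 -14.7
```

```text
[[370.40863394 267.5017833 ]
 [359.18320276 289.93104951]
 [356.10437657 282.55723769]
 [384.15107037 253.05427157]]
t 2.4 pos [0.612 0.268 0.151] open 1.0 F [0.752 0.149 0.171] yaw -15.04
 turn [ 0.001 -0.001 -0.006] shift cm [-0.126 -0.363 10.053] dist mm 100.59900843122138
```

Emit:
send_rows([
  [[0,0,-0.005],[-0.1,-0.35,0.5],1],
  [[0,0,-0.005],[-0.1,-0.35,4],1],
  [[0,0,-0.005],[-0.1,-0.35,7],1],
  [[0,0,-0.005],[-0.1,-0.35,9],1],
  [[0,0,-0.005],[-0.1,-0.35,9],1],
  [[0,0,-0.005],[-0.1,-0.35,9],1],
])

```text
time: 3.0
tcp_pos: [0.6115, 0.2733, 0.0603]
tcp_rot: [[0.968, -0.252, -0.0], [-0.252, -0.968, 0.0], [-0.0, -0.0, -1.0]]
ft_force: [-1.1, 0.4, -0.1]
opening: 0.997
```

```bash
python3 plan.py .6117 .2713 .013 -14.7; python3 -c "
from h import *
d=cap('scene','scn2')
b=d['color'][230:330,300:420,::-1]
cv2.imwrite('pics/v2.png',cv2.resize(b,None,fx=5,fy=5,interpolation=cv2.INTER_CUBIC))"
```

```text
t 3.0 pos [0.612 0.273 0.06 ] open 0.997 F [-1.112  0.439 -0.135] yaw -14.62
 turn [-0.     0.     0.001] shift cm [0.067 0.185 4.73 ] dist mm 47.33963409944765
```

View pics/v2.png

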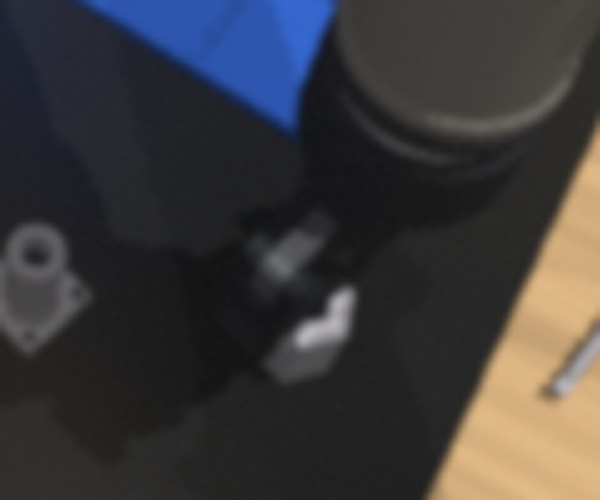

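The near finger sits in front of the nut with the nut visible between the fingers, so I'll carry on down and close.

Emit:
send_rows([
  [[0,0,0],[0.1,0.15,1.5],1],
  [[0,0,0],[0.1,0.15,3.5],1],
  [[0,0,0],[0.1,0.15,4.7],1],
  [[0,0,0],[0.1,0.15,4.7],1],
  [[0,0,0],[0.1,0.15,4.7],1],
])

```text
time: 3.55
tcp_pos: [0.6122, 0.272, 0.0131]
tcp_rot: [[0.968, -0.252, 0.0], [-0.252, -0.968, 0.0], [0.0, -0.0, -1.0]]
ft_force: [-0.0, 0.3, 0.3]
opening: 1.005
```

Emit:
send_rows([
  [[0,0,0],[0,0,0],0.2],
  [[0,0,0],[0,0,0],0.2],
  [[0,0,0],[0,0,0],0.2],
  [[0,0,0],[0,0,0],0.2],
  [[0,0,0],[0,0,0],0.2],
  [[0,0,0],[0,0,0],0.2],
  [[0,0,0],[0,0,0],0.2],
  [[0,0,0],[0,0,0],0.2],
], force=60)

```text
time: 4.35
tcp_pos: [0.6129, 0.2721, 0.0139]
tcp_rot: [[0.968, -0.252, 0.002], [-0.252, -0.968, 0.001], [0.002, -0.001, -1.0]]
ft_force: [0.5, -0.3, 4.5]
opening: 0.371
```

```bash
python3 plan.py .6117 .2713 .013 -14.7
```

```text
t 4.35 pos [0.613 0.272 0.014] open 0.371 F [ 0.452 -0.338  4.5  ] yaw -14.62
 turn [-0.001 -0.002  0.001] shift cm [-0.093  0.109  0.092] dist mm 1.7020077096716144
```

Emit:
send_rows([
  [[0,0,0],[0,0,0],0],
  [[0,0,0],[0,0,0],0],
  [[0,0,0],[0,0,-0.5],0],
  [[0,0,0],[0,0,-2],0],
  [[0,0,0],[0,0,-5],0],
  [[0,0,0],[0,0,-9],0],
  [[0,0,0],[0,0,-10],0],
  [[0,0,0],[0,0,-10],0],
  [[0,0,0],[0,0,-10],0],
])

```text
time: 5.25
tcp_pos: [0.6108, 0.2709, 0.111]
tcp_rot: [[0.968, -0.252, -0.003], [-0.252, -0.968, -0.002], [-0.002, 0.003, -1.0]]
ft_force: [-0.3, -0.4, -4.8]
opening: 0.37
```

```bash
python3 plan.py .4459 -.0943 .12 5.5
```

```text
t 5.25 pos [0.611 0.271 0.111] open 0.37 F [-0.313 -0.387 -4.765] yaw -14.59
 turn [ 0.002  0.003 -0.351] shift cm [-6.764 39.5   -0.773] dist mm 400.82303872985926
```

The nut is held: F is about −4.8 N, which fits roughly 0.45 kg.

Emit:
send_rows([
  [[0,0,-0.05],[-0.3,2,0],0],
  [[0,0,-0.12],[-1.0,6,0],0],
  [[0,0,-0.2],[-1.8,10.5,0],0],
  [[0,0,-0.25],[-2.6,15,0],0],
  [[0,0,-0.3],[-3.4,20,0],0],
  [[0,0,-0.35],[-4.3,25,0],0],
  [[0,0,-0.35],[-5.1,30,0],0],
  [[0,0,-0.35],[-6.0,35,0],0],
  [[0,0,-0.35],[-6.5,38,0],0],
  [[0,0,-0.35],[-6.8,39.5,0],0],
  [[0,0,-0.35],[-6.8,39.5,0],0],
  [[0,0,-0.35],[-6.8,39.5,0],0],
])

```text
time: 6.45
tcp_pos: [0.4456, -0.0925, 0.1117]
tcp_rot: [[0.996, 0.095, -0.002], [0.095, -0.996, 0.002], [-0.002, -0.002, -1.0]]
ft_force: [0.7, 0.6, -3.2]
opening: 0.37
```

```bash
python3 plan.py .4459 -.0943 .025 5.5;  python3 -c "
from h import *
d=cap('scene','scn3')
b=d['color'][130:250,180:340,::-1]
cv2.imwrite('pics/v3.png',cv2.resize(b,None,fx=5,fy=5,interpolation=cv2.INTER_CUBIC))"
```

```text
t 6.45 pos [ 0.446 -0.093  0.112] open 0.37 F [ 0.687  0.589 -3.214] yaw 5.43
 turn [-0.002  0.002 -0.001] shift cm [0.031 0.197 8.674] dist mm 86.7620479517197
```

View pics/v3.png

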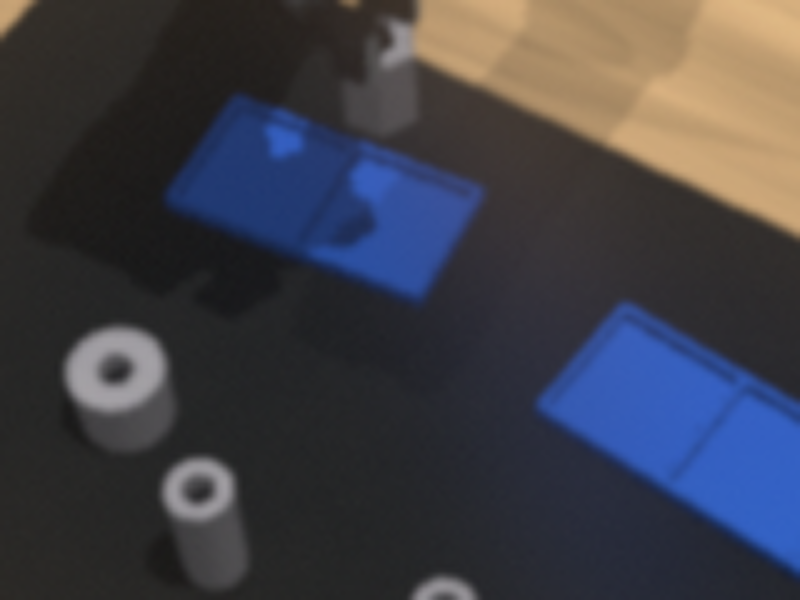

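The nut hangs upright over tray2's left compartment, around (375,80) in the crop. I'll lower it to just above the floor.

Emit:
send_rows([
  [[0,0,0],[0,0.1,1.5],0],
  [[0,0,0],[0,0.15,4],0],
  [[0,0,0],[0,0.15,6.5],0],
  [[0,0,0],[0,0.15,8],0],
  [[0,0,0],[0,0.15,8.8],0],
  [[0,0,0],[0,0.15,8.8],0],
  [[0,0,0],[0,0.15,8.8],0],
  [[0,0,0],[0,0.15,8.8],0],
])

```text
time: 7.3
tcp_pos: [0.448, -0.0945, 0.0259]
tcp_rot: [[0.995, 0.096, 0.002], [0.096, -0.995, -0.0], [0.002, 0.001, -1.0]]
ft_force: [-0.3, -0.2, -3.3]
opening: 0.37
```

```bash
python3 plan.py .4459 -.0943 .018 5.5
```

```text
t 7.3 pos [ 0.448 -0.095  0.026] open 0.37 F [-0.289 -0.167 -3.297] yaw 5.48
 turn [ 0.001 -0.002 -0.   ] shift cm [-0.212 -0.043  0.794] dist mm 8.226540218191168
```

Emit:
send_rows([
  [[0,0,0],[-0.15,0,0.2],0],
  [[0,0,0],[-0.2,0,0.4],0],
  [[0,0,0],[-0.2,0,0.55],0],
  [[0,0,0],[-0.2,0,0.65],0],
  [[0,0,0],[-0.2,0,0.7],0],
  [[0,0,0],[-0.2,0,0.7],0],
  [[0,0,0],[-0.2,0,0.7],0],
])

```text
time: 8.0
tcp_pos: [0.4448, -0.095, 0.018]
tcp_rot: [[0.995, 0.095, 0.0], [0.095, -0.995, 0.0], [0.0, -0.0, -1.0]]
ft_force: [-0.4, 0.3, -3.8]
opening: 0.374
```

```bash
python3 plan.py .4459 -.0943 .018 5.5
```

```text
t 8.0 pos [ 0.445 -0.095  0.018] open 0.374 F [-0.424  0.34  -3.773] yaw 5.45
 turn [-0.    -0.    -0.001] shift cm [ 0.112 -0.055 -0.002] dist mm 1.2444887851408595
```

Emit:
send_rows([
  [[0,0,0],[0,0,0.05],0],
  [[0,0,0],[0,0,0.1],0],
  [[0,0,0],[0,0,0.1],0],
])

```text
time: 8.3
tcp_pos: [0.445, -0.095, 0.0177]
tcp_rot: [[0.995, 0.095, 0.0], [0.095, -0.995, -0.001], [0.0, 0.001, -1.0]]
ft_force: [-1.3, 0.0, 4.9]
opening: 0.371
```

Emit:
send_rows([
  [[0,0,0],[0,0,0.05],0],
  [[0,0,0],[0,0,0.1],0],
  [[0,0,0],[0,0,0.1],0],
])

```text
time: 8.6
tcp_pos: [0.4452, -0.095, 0.0177]
tcp_rot: [[0.995, 0.095, 0.0], [0.095, -0.995, -0.001], [-0.0, 0.001, -1.0]]
ft_force: [-3.7, 0.1, 13.1]
opening: 0.368
```

It made contact at z=0.0177, as predicted. I'll release and rise.

Emit:
send_rows([
  [[0,0,0],[0,0,-0.1],0.37],
  [[0,0,0],[0,0,-0.1],0.6],
  [[0,0,0],[0,0,-0.1],0.7],
  [[0,0,0],[0,0,-0.1],0.7],
  [[0,0,0],[0,0,-0.1],0.7],
  [[0,0,0],[0,0,-2],0.7],
  [[0,0,0],[0,0,-5],0.7],
  [[0,0,0],[0,0,-9],0.8],
  [[0,0,0],[0,0,-12],1],
  [[0,0,0],[0,0,-12],1],
])

```text
time: 9.6
tcp_pos: [0.4487, -0.0953, 0.1402]
tcp_rot: [[0.995, 0.095, 0.009], [0.095, -0.995, -0.003], [0.009, 0.004, -1.0]]
ft_force: [0.4, -0.2, 1.1]
opening: 0.998
```

```bash
python3 plan.py .6511 -.0585 .12 0
```

```text
t 9.6 pos [ 0.449 -0.095  0.14 ] open 0.998 F [ 0.418 -0.163  1.077] yaw 5.44
 turn [ 0.003 -0.009  0.095] shift cm [20.476 -1.753  2.195] dist mm 206.6803820198855
```

Emit:
send_rows([
  [[0,0,0.1],[3,-0.3,0],1],
  [[0,0,0.1],[8,-0.8,1],1],
  [[0,0,0.1],[13,-1.2,2],1],
  [[0,0,0.1],[18,-1.6,2],1],
  [[0,0,0.1],[20.5,-1.75,2],1],
  [[0,0,0.1],[20.5,-1.75,2],1],
  [[0,0,0.1],[20.5,-1.75,2],1],
  [[0,0,0.1],[20.5,-1.75,2],1],
])

```text
time: 10.4
tcp_pos: [0.6458, -0.0586, 0.1153]
tcp_rot: [[1.0, -0.005, -0.002], [-0.005, -1.0, -0.001], [-0.002, 0.001, -1.0]]
ft_force: [-0.4, -0.5, 0.7]
opening: 0.999
```

```bash
python3 plan.py .6511 -.0585 .03 0; python3 -c "
from h import *
d=cap('scene','scn4')
b=d['color'][130:250,180:340,::-1]
cv2.imwrite('pics/v4.png',cv2.resize(b,None,fx=5,fy=5,interpolation=cv2.INTER_CUBIC))"
```

```text
t 10.4 pos [ 0.646 -0.059  0.115] open 0.999 F [-0.393 -0.468  0.676] yaw -0.29
 turn [ 0.001  0.002 -0.005] shift cm [ 0.546 -0.018  8.526] dist mm 85.43408743467845
```

View pics/v4.png

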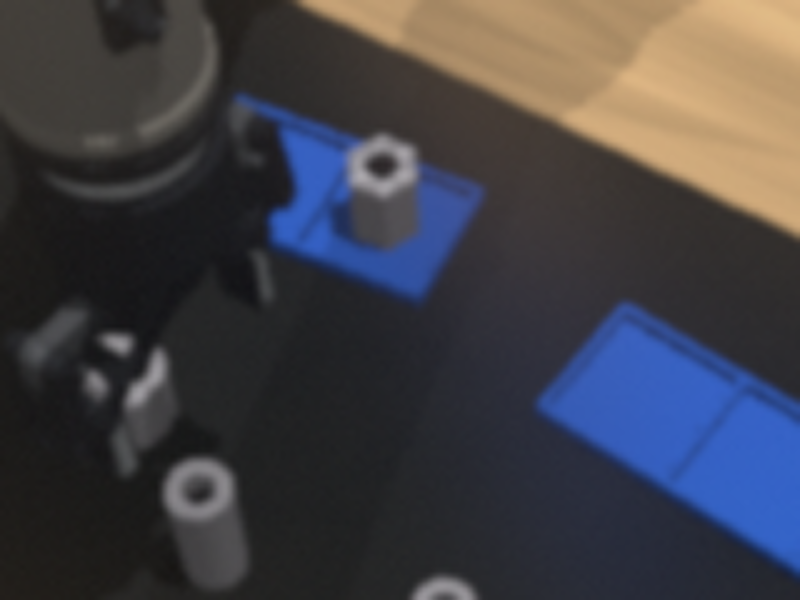

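The nut stands upright inside tray2's left compartment, at (385,190) in the crop, and the gripper is above the sleeve. I'll go down in two steps with a correction.

Emit:
send_rows([
  [[0,0,0],[0.5,0,0.3],1],
  [[0,0,0],[0.5,0,1.5],1],
  [[0,0,0],[0.5,0,2],1],
  [[0,0,0],[0.5,0,2],1],
])

```text
time: 10.85
tcp_pos: [0.6507, -0.0586, 0.0941]
tcp_rot: [[1.0, -0.005, -0.003], [-0.005, -1.0, -0.0], [-0.003, 0.0, -1.0]]
ft_force: [-0.4, 0.2, 0.9]
opening: 1.002
```

```bash
python3 plan.py .6511 -.0585 .03 0
```

```text
t 10.85 pos [ 0.651 -0.059  0.094] open 1.002 F [-0.365  0.232  0.866] yaw -0.29
 turn [ 0.     0.003 -0.005] shift cm [ 0.062 -0.012  6.413] dist mm 64.13052274324194
```

Emit:
send_rows([
  [[0,0.002,0],[0,0,1.5],1],
  [[0,0.002,0],[0,0,4],1],
  [[0,0.002,0],[0,0,6],1],
  [[0,0.002,0],[0,0,6.4],1],
  [[0,0.002,0],[0,0,6.4],1],
  [[0,0.002,0],[0,0,6.4],0.6],
  [[0,0.002,0],[0,0,6.4],0.3],
  [[0,0.002,0],[0,0,6.4],0],
  [[0,0.002,0],[0,0,6.4],0],
  [[0,0.002,0],[0,0,6.4],0],
  [[0,0.002,0],[0,0,6.4],0],
  [[0,0.002,0],[0,0,6.4],0],
])

```text
time: 12.05
tcp_pos: [0.653, -0.0581, 0.0332]
tcp_rot: [[1.0, -0.005, 0.004], [-0.005, -1.0, -0.0], [0.004, 0.0, -1.0]]
ft_force: [-0.1, 0.2, 5.4]
opening: 0.321
```

Emit:
send_rows([
  [[0,0,0],[0,0,0],0],
  [[0,0,0],[0,0,0],0],
])

```text
time: 12.25
tcp_pos: [0.653, -0.0581, 0.0331]
tcp_rot: [[1.0, -0.005, 0.004], [-0.005, -1.0, -0.0], [0.004, 0.0, -1.0]]
ft_force: [-0.4, 0.1, 5.8]
opening: 0.322
```

Emit:
send_rows([
  [[0,0,0],[0,0,-0.5],0],
  [[0,0,0],[0,0,-2],0],
  [[0,0,0],[0,0,-5],0],
  [[0,0,0],[0,0,-7.5],0],
  [[0,0,0],[0,0,-8],0],
  [[0,0,0],[0,0,-8],0],
  [[0,0,0],[0,0,-8],0],
])

```text
time: 12.95
tcp_pos: [0.6508, -0.0584, 0.1103]
tcp_rot: [[1.0, -0.005, -0.001], [-0.005, -1.0, -0.0], [-0.001, 0.0, -1.0]]
ft_force: [-0.5, 0.4, -2.9]
opening: 0.318
```

```bash
python3 plan.py .4529 -.1659 .115 5.5
```

```text
t 12.95 pos [ 0.651 -0.058  0.11 ] open 0.318 F [-0.503  0.399 -2.875] yaw -0.27
 turn [ 0.     0.001 -0.101] shift cm [-19.741  10.844  -0.44 ] dist mm 225.27502532187228
```

Emit:
send_rows([
  [[0,0,-0.03],[-1.5,0.8,0],0],
  [[0,0,-0.1],[-5,2.7,0],0],
  [[0,0,-0.1],[-9,4.9,0],0],
  [[0,0,-0.1],[-13,7.1,0],0],
  [[0,0,-0.1],[-17,9.3,0],0],
  [[0,0,-0.1],[-19,10.4,0],0],
  [[0,0,-0.1],[-19.7,10.8,0],0],
  [[0,0,-0.1],[-19.7,10.8,0],0],
  [[0,0,-0.1],[-19.7,10.8,0],0],
])

```text
time: 13.85
tcp_pos: [0.4556, -0.164, 0.1114]
tcp_rot: [[0.995, 0.096, 0.003], [0.096, -0.995, 0.001], [0.003, -0.001, -1.0]]
ft_force: [1.2, 0.2, -2.9]
opening: 0.322
```

```bash
python3 plan.py .4529 -.1659 .045 5.5; python3 -c "
from h import *
d=cap('scene','scn5')
b=d['color'][110:230,180:340,::-1]
cv2.imwrite('pics/v5.png',cv2.resize(b,None,fx=5,fy=5,interpolation=cv2.INTER_CUBIC))"
```

```text
t 13.85 pos [ 0.456 -0.164  0.111] open 0.322 F [ 1.246  0.25  -2.907] yaw 5.52
 turn [-0.001 -0.003  0.   ] shift cm [-0.309  0.168  6.64 ] dist mm 66.49042455390945
```

View pics/v5.png

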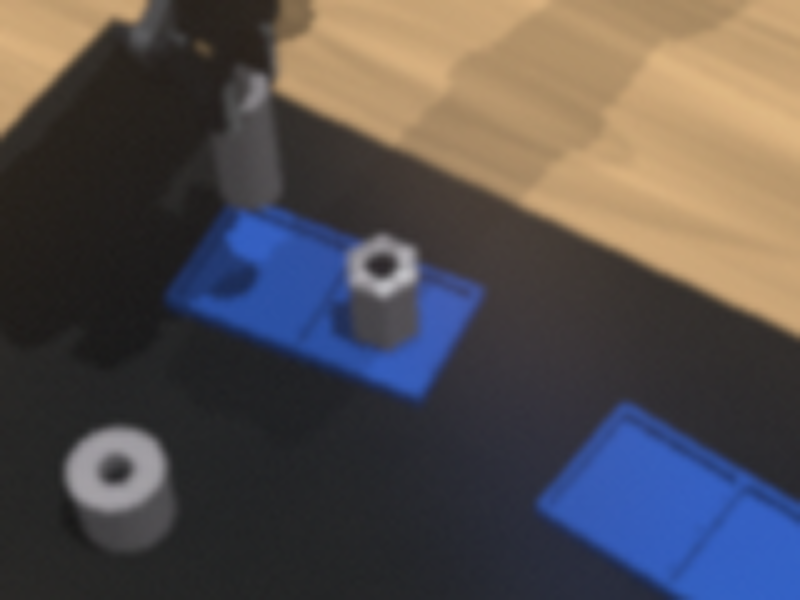

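The sleeve hangs upright above tray2's right compartment, at (250,140) in the crop; the nut is inside the left one.

Emit:
send_rows([
  [[0,-0.002,0],[-0.2,0.15,1],0],
  [[0,-0.002,0],[-0.3,0.15,3],0],
  [[0,-0.002,0],[-0.3,0.15,5],0],
  [[0,-0.002,0],[-0.3,0.15,6.2],0],
  [[0,-0.002,0],[-0.3,0.15,6.6],0],
  [[0,-0.002,0],[-0.3,0.15,6.6],0],
  [[0,-0.002,0],[-0.3,0.15,6.6],0],
])

```text
time: 14.6
tcp_pos: [0.4528, -0.1669, 0.0462]
tcp_rot: [[0.995, 0.095, 0.002], [0.095, -0.995, -0.0], [0.001, 0.001, -1.0]]
ft_force: [0.5, -0.6, -2.2]
opening: 0.317
```

```bash
python3 plan.py .4529 -.1659 .037 5.5
```

```text
t 14.6 pos [ 0.453 -0.167  0.046] open 0.317 F [ 0.539 -0.556 -2.162] yaw 5.47
 turn [ 0.001 -0.001 -0.001] shift cm [ 0.02  -0.095  0.918] dist mm 9.2354442064277
```

Emit:
send_rows([
  [[0,0,0],[0,0,0.3],0],
  [[0,0,0],[0,0,0.6],0],
  [[0,0,0],[0,0,0.75],0],
  [[0,0,0],[0,0,0.85],0],
  [[0,0,0],[0,0,0.85],0],
  [[0,0,0],[0,0,0.85],0],
])

```text
time: 15.2
tcp_pos: [0.4517, -0.167, 0.0372]
tcp_rot: [[0.995, 0.095, -0.0], [0.095, -0.995, -0.0], [-0.0, 0.0, -1.0]]
ft_force: [-0.7, 0.7, -0.7]
opening: 0.317
```

Emit:
send_rows([
  [[0,0,0],[0,0,0.05],0],
  [[0,0,0],[0,0,0.1],0],
  [[0,0,0],[0,0,0.1],0],
])

```text
time: 15.5
tcp_pos: [0.4519, -0.1671, 0.0371]
tcp_rot: [[0.995, 0.095, -0.0], [0.095, -0.995, -0.001], [-0.0, 0.001, -1.0]]
ft_force: [-3.0, 0.6, 7.2]
opening: 0.316
```

It is seated at z=0.0371, exactly as expected. Release.

Emit:
send_rows([
  [[0,0,0],[0,0,-0.08],0.32],
  [[0,0,0],[0,0,-0.08],0.5],
  [[0,0,0],[0,0,-0.08],0.7],
  [[0,0,0],[0,0,-0.08],0.7],
  [[0,0,0],[0,0,-0.08],0.7],
  [[0,0,0],[0,0,-2],0.7],
  [[0,0,0],[0,0,-5],0.8],
  [[0,0,0],[0,0,-9],1],
  [[0,0,0],[0,0,-9],1],
  [[0,0,0],[0,0,-9],1],
])

```text
time: 16.5
tcp_pos: [0.4526, -0.1672, 0.127]
tcp_rot: [[0.995, 0.095, 0.002], [0.095, -0.995, -0.002], [0.002, 0.002, -1.0]]
ft_force: [-0.2, 0.1, -1.2]
opening: 0.999
```

```bash
python3 plan.py .6062 -.1428 .11 0
```

```text
t 16.5 pos [ 0.453 -0.167  0.127] open 0.999 F [-0.224  0.137 -1.217] yaw 5.44
 turn [ 0.002 -0.002  0.095] shift cm [15.518 -0.979  1.726] dist mm 156.4434937946922
```

Emit:
send_rows([
  [[0,0,0.09],[3,-0.2,0],1],
  [[0,0,0.09],[8,-0.5,0.5],1],
  [[0,0,0.09],[12.5,-0.8,1.5],1],
  [[0,0,0.09],[15.5,-1,2],1],
  [[0,0,0.09],[15.5,-1,2],1],
  [[0,0,0.09],[15.5,-1,3],1],
  [[0,0,0.09],[15.5,-1,4],1],
  [[0,0,0.09],[15.5,-1,4],1],
  [[0,0,0.09],[15.5,-1,4],1],
])

```text
time: 17.4
tcp_pos: [0.6038, -0.1432, 0.0857]
tcp_rot: [[1.0, 0.004, -0.002], [0.004, -1.0, -0.001], [-0.002, 0.001, -1.0]]
ft_force: [-1.0, -0.7, -0.0]
opening: 1.002
```

```bash
python3 plan.py .6062 -.1428 .013 0; python3 -c "
from h import *
d=cap('scene','scn6')
b=d['color'][130:250,150:310,::-1]
cv2.imwrite('pics/v6.png',cv2.resize(b,None,fx=5,fy=5,interpolation=cv2.INTER_CUBIC))"
```

```text
t 17.4 pos [ 0.604 -0.143  0.086] open 1.002 F [-0.963 -0.712 -0.014] yaw 0.23
 turn [0.001 0.002 0.004] shift cm [ 0.256 -0.044  7.265] dist mm 72.69439004676602
```

View pics/v6.png

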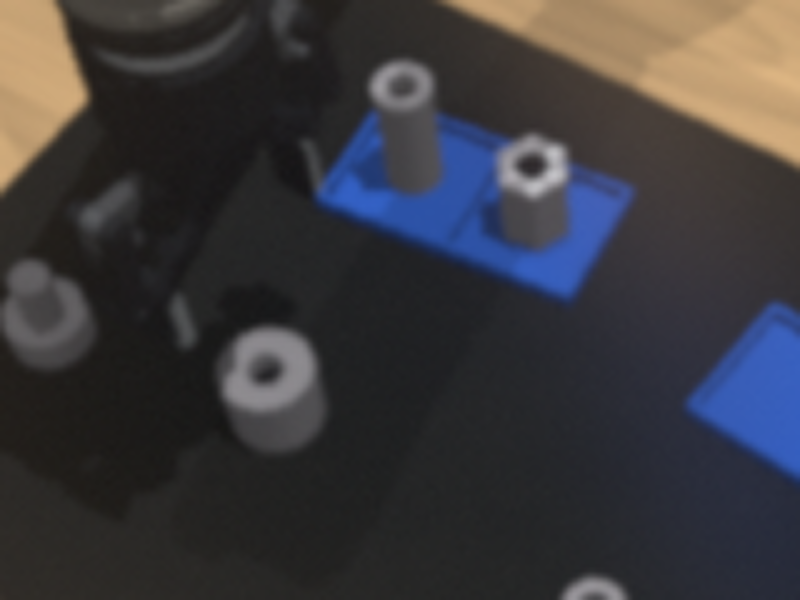

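Sleeve (400,130) and nut (535,190) both stand upright in tray2's compartments. The jaws straddle the collar. I'll descend and grip.

Emit:
send_rows([
  [[0,0,0],[0.2,0,0.5],1],
  [[0,0,0],[0.2,0,2],1],
  [[0,0,0],[0.2,0,4],1],
  [[0,0,0],[0.2,0,6],1],
  [[0,0,0],[0.2,0,7.2],1],
  [[0,0,0],[0.2,0,7.2],1],
  [[0,0,0],[0.2,0,7.2],1],
])

```text
time: 18.15
tcp_pos: [0.6073, -0.1421, 0.0141]
tcp_rot: [[1.0, 0.005, 0.0], [0.005, -1.0, 0.0], [0.0, -0.0, -1.0]]
ft_force: [1.2, 0.7, 1.2]
opening: 1.0
```

```bash
python3 plan.py .6062 -.1428 .013 0
```

```text
t 18.15 pos [ 0.607 -0.142  0.014] open 1.0 F [1.241 0.726 1.159] yaw 0.29
 turn [-0.    -0.     0.005] shift cm [-0.111  0.069  0.105] dist mm 1.6801064017592453
```

Emit:
send_rows([
  [[0,0,0],[-0.1,0.05,0],0.7],
  [[0,0,0],[-0.1,0.05,0],0.5],
  [[0,0,0],[-0.1,0.05,0],0],
  [[0,0,0],[-0.1,0.05,0],0],
  [[0,0,0],[-0.1,0.05,0],0],
  [[0,0,0],[-0.1,0.05,0],0],
  [[0,0,0],[-0.1,0.05,0],0],
  [[0,0,0],[-0.1,0.05,0],0],
], force=70)

```text
time: 18.95
tcp_pos: [0.6061, -0.1428, 0.0141]
tcp_rot: [[1.0, 0.005, -0.0], [0.005, -1.0, -0.0], [-0.0, 0.0, -1.0]]
ft_force: [-0.3, -0.5, -0.1]
opening: 0.0
```

```bash
python3 plan.py .4771 .1436 .11 -5.4
```

```text
t 18.95 pos [ 0.606 -0.143  0.014] open 0.0 F [-0.257 -0.487 -0.053] yaw 0.29
 turn [0.    0.    0.099] shift cm [-12.757 -28.7    -9.601] dist mm 328.4252821741356
```

It closed to 0, so the grasp missed. I'll look before moving.

```bash
python3 -c "
from h import *
d=cap('scene','scn7');c=cap('top','top7')
b=d['color'][130:250,140:260,::-1];a=c['color'][120:240,290:410,::-1]
cv2.imwrite('pics/v7.png',cv2.resize(np.hstack([b,a]),None,fx=3.3,fy=3.3,interpolation=cv2.INTER_CUBIC))"
```

```text
(no output)
```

View pics/v7.png

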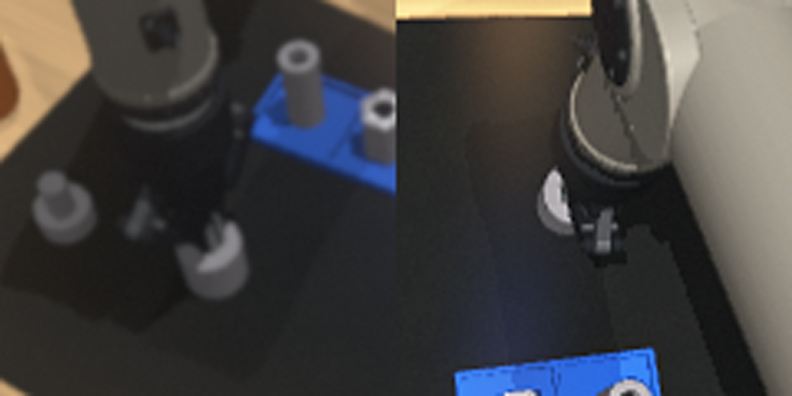

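View pics/scn7.png

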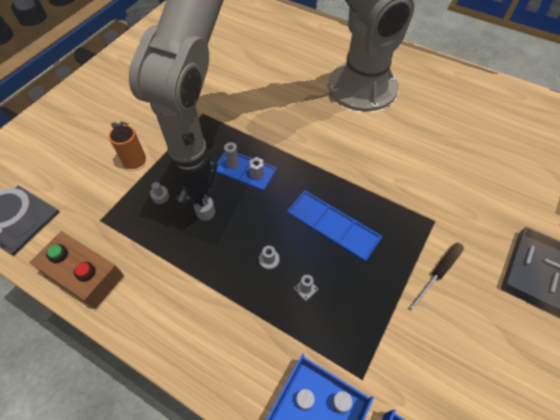

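```bash
python3 -c "
from h import *
np.set_printoptions(precision=4,suppress=True)
c=load('top7');s=load('scn7')
print(r.get_state()['tcp_pos'],r.get_state()['q'])
print('TCP proj top',proj(c,[[.606,-.143,z] for z in(.014,.05,.08)]),'scene',proj(s,[[.606,-.143,z] for z in (.014,.05,.08)]))
b=s['color'][170:240,150:240,::-1];a=c['color'][150:220,310:400,::-1]
g=np.hstack([b,a]); g=cv2.convertScaleAbs(g,alpha=1.8,beta=10)
cv2.imwrite('pics/v8.png',cv2.resize(g,None,fx=4.4,fy=4.4,interpolation=cv2.INTER_CUBIC))"
```

```text
[ 0.6061 -0.1428  0.0141] [ 0.6238  0.7161 -0.657   1.5193  0.475   1.0699 -0.1402]
TCP proj top [[341.6845 180.9301]
 [344.0605 177.4345]
 [346.1796 174.3162]] scene [[203.8855 209.3086]
 [201.4888 201.3192]
 [199.3671 194.25  ]]
```

View pics/v8.png

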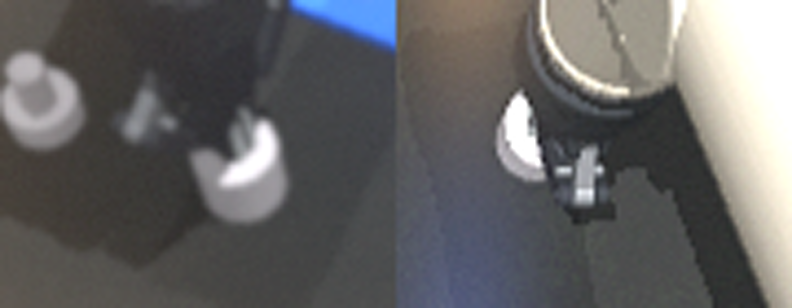

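The picture shows the near finger linkage about 4 cm from the tool axis and the collar still in place between the fingers. Closed jaws could not look like that, so the exact 0.0 may be a bad reading. I'll re-read it and weigh the collar with a small lift.

Emit:
send_rows([
  [[0,0,0],[0,0,0],0],
  [[0,0,0],[0,0,0],0],
  [[0,0,0],[0,0,0],0],
])

```text
time: 19.35
tcp_pos: [0.6061, -0.1428, 0.0141]
tcp_rot: [[1.0, 0.005, -0.0], [0.005, -1.0, -0.0], [-0.0, 0.0, -1.0]]
ft_force: [0.4, -0.2, 0.5]
opening: -0.003
```

Emit:
send_rows([
  [[0,0,0],[0,0,-0.2],0],
  [[0,0,0],[0,0,-0.6],0],
  [[0,0,0],[0,0,-1.0],0],
  [[0,0,0],[0,0,-1.5],0],
  [[0,0,0],[0,0,-1.5],0],
  [[0,0,0],[0,0,-1.5],0],
])

```text
time: 19.95
tcp_pos: [0.6063, -0.1428, 0.0294]
tcp_rot: [[1.0, 0.005, 0.001], [0.005, -1.0, -0.0], [0.001, 0.0, -1.0]]
ft_force: [0.0, -0.3, -0.2]
opening: 0.0
```

```bash
python3 -c "
from h import *
print(r.get_state()['opening'],r.get_state()['ft_force'])
s=cap('scene','scn9');c=cap('top','top9')
b=s['color'][170:240,150:240,::-1];a=c['color'][150:220,310:400,::-1]
g=np.hstack([b,a]); g=cv2.convertScaleAbs(g,alpha=1.8,beta=10)
cv2.imwrite('pics/v9.png',cv2.resize(g,None,fx=4.4,fy=4.4,interpolation=cv2.INTER_CUBIC))"
```

```text
0.0001769504986516999 [ 0.02161677 -0.3271502  -0.17204687]
```

View pics/v9.png

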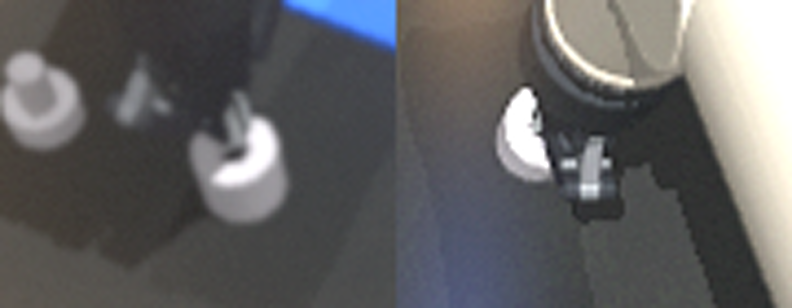

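No weight came with the lift, so it really did miss. I'll compare where the fingertips appeared before the descent with where the measured TCP says they should be.

```bash
python3 -c "
from h import *
np.set_printoptions(precision=1,suppress=True)
s=load('scn6')
for z in(.086,.099,.11): print('scn6 expected tips',z,proj(s,[[.604+.045,-.143,z],[.604-.045,-.143,z]]).ravel())
s=load('scn4')
for z in(.115,.128,.14): print('scn4 (sleeve approach) expected',z,proj(s,[[.646+.045,-.0586,z],[.646-.045,-.0586,z]]).ravel())
a=load('scn6')['color'][130:230,150:250,::-1];b=load('scn4')['color'][130:230,170:270,::-1]
g=cv2.convertScaleAbs(np.hstack([a,b]),alpha=2,beta=20)
cv2.imwrite('pics/v10.png',cv2.resize(g,None,fx=4,fy=4,interpolation=cv2.INTER_CUBIC))"
```

```text
scn6 expected tips 0.086 [187.3 206.5 211.  178.5]
scn6 expected tips 0.099 [186.2 203.4 210.2 175.1]
scn6 expected tips 0.11 [185.2 200.7 209.6 172.3]
scn4 (sleeve approach) expected 0.115 [204.7 231.6 229.4 200.3]
scn4 (sleeve approach) expected 0.128 [203.7 228.6 228.8 197. ]
scn4 (sleeve approach) expected 0.14 [202.8 225.7 228.2 193.9]
```

View pics/v10.png

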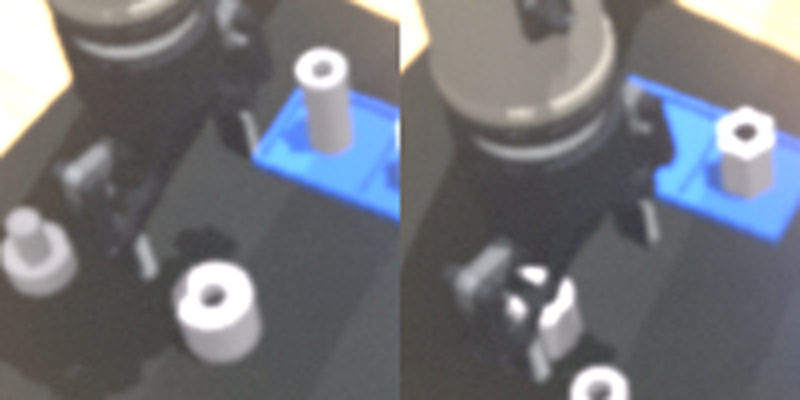

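Before the descent the gripper matched its FK pose to about 5 px (it was level with the sleeve approach), and the collar was where I measured it. I'll rise straight up for a clear look at the collar and the jaws.

```bash
python3 -c "
from h import *
s=load('scn9');c=load('top9')
b=s['color'][180:225,175:230,::-1];a=c['color'][160:205,325:380,::-1]
g=cv2.convertScaleAbs(np.hstack([b,a]),alpha=2,beta=20)
cv2.imwrite('pics/v11.png',cv2.resize(g,None,fx=7,fy=7,interpolation=cv2.INTER_CUBIC))"
```

```text
(no output)
```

View pics/v11.png

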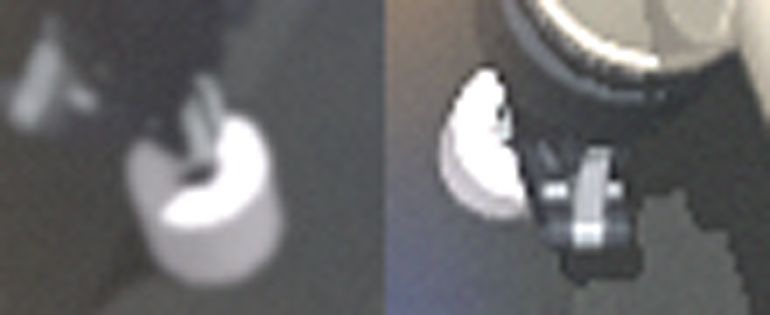

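Emit:
send_rows([
  [[0,0,0],[0,0,-0.5],0],
  [[0,0,0],[0,0,-2],0],
  [[0,0,0],[0,0,-4],0],
  [[0,0,0],[0,0,-7],0],
  [[0,0,0],[0,0,-7],0],
  [[0,0,0],[0,0,-7],0],
])

```text
time: 20.65
tcp_pos: [0.6073, -0.1427, 0.1011]
tcp_rot: [[1.0, 0.005, 0.003], [0.005, -1.0, -0.001], [0.003, 0.001, -1.0]]
ft_force: [-0.9, -0.3, 0.4]
opening: -0.004
```

```bash
python3 -c "
from h import *
print(r.get_state()['opening'],r.get_state()['ft_force'],r.get_state()['tcp_pos'])
s=cap('scene','scn12');c=cap('top','top12')
b=s['color'][150:240,150:240,::-1];a=c['color'][135:225,310:400,::-1]
g=cv2.convertScaleAbs(np.hstack([b,a]),alpha=2,beta=20)
cv2.imwrite('pics/v12.png',cv2.resize(g,None,fx=4.4,fy=4.4,interpolation=cv2.INTER_CUBIC))"
```

```text
-0.003524664390140086 [-0.93893768 -0.25747666  0.42177243] [ 0.60728474 -0.1426949   0.10110806]
```

View pics/v12.png

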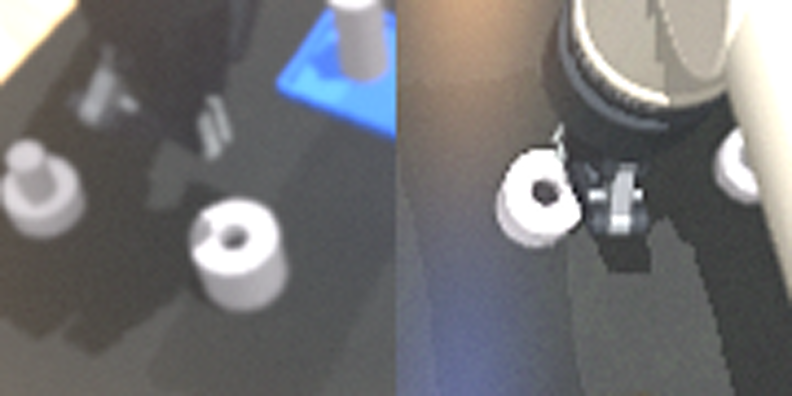

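The jaws are shut and hang above an unmoved collar. The visible tips look higher than the reported TCP, so I'll triangulate them.

```bash
python3 -c "
from h import *
np.set_printoptions(precision=1,suppress=True)
s=load('scn12');c=load('top12')
for z in(.101,.11,.12,.13,.14,.15): print(z,proj(s,[[.607,-.143,z]]),proj(c,[[.607,-.143,z]]))
b=s['color'][165:215,175:225,::-1];a=c['color'][140:190,325:375,::-1]
g=cv2.convertScaleAbs(np.hstack([b,a]),alpha=2,beta=20)
g=cv2.resize(g,None,fx=8,fy=8,interpolation=cv2.INTER_CUBIC); cv2.imwrite('pics/v13.png',g)"
```

```text
0.101 [[197.5 189.4]] [[347.7 171.6]]
0.11 [[196.9 187.1]] [[348.4 170.6]]
0.12 [[196.1 184.5]] [[349.2 169.4]]
0.13 [[195.3 181.9]] [[350.  168.2]]
0.14 [[194.5 179.2]] [[350.8 167. ]]
0.15 [[193.6 176.4]] [[351.7 165.7]]
```

View pics/v13.png

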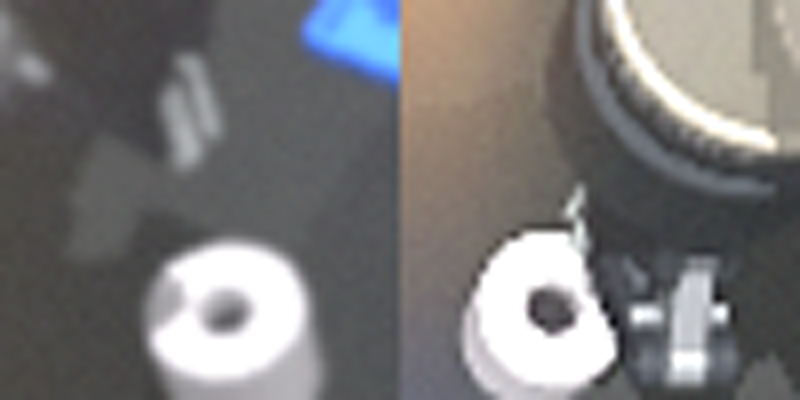

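Both views put the finger ends about 25–28 mm above the reported TCP. The scene tip is at (200,184), against (200,191.5) expected for the pad's near edge. That explains the miss: the jaws shut just over the 40 mm collar. It also means the nut was held near its top. I'll therefore grip the collar at a reported TCP z near −0.010, going down slowly and watching the force.

Emit:
send_rows([
  [[0,0,0],[0,0,0],1],
  [[0,0,0],[0,0,0],1],
  [[0,0,0],[0,0,0],1],
  [[0,0,0],[0,0,0],1],
  [[0,0,0],[0,0,0],1],
  [[0,0,0],[0,0,0],1],
  [[0,0,0],[0,0,2],1],
  [[0,0,0],[0,0,5],1],
  [[0,0,0],[0,0,7.5],1],
  [[0,0,0],[0,0,8.5],1],
  [[0,0,0],[0,0,8.7],1],
  [[0,0,0],[0,0,8.7],1],
], force=60)

```text
time: 21.95
tcp_pos: [0.6069, -0.1427, 0.0128]
tcp_rot: [[1.0, 0.005, 0.001], [0.005, -1.0, -0.0], [0.001, 0.0, -1.0]]
ft_force: [-0.4, -1.1, 0.2]
opening: 0.999
```

```bash
python3 plan.py .6062 -.1428 -.010 0;python3 -c "
from h import *
s=cap('scene','scn14');c=cap('top','top14')
b=s['color'][160:230,160:230,::-1];a=c['color'][150:220,320:390,::-1]
g=cv2.convertScaleAbs(np.hstack([b,a]),alpha=2,beta=20)
g=cv2.resize(g,None,fx=5.5,fy=5.5,interpolation=cv2.INTER_CUBIC); cv2.imwrite('pics/v14.png',g)"
```

```text
t 21.95 pos [ 0.607 -0.143  0.013] open 0.999 F [-0.434 -1.112  0.216] yaw 0.29
 turn [ 0.    -0.001  0.005] shift cm [-0.068  0.012  2.279] dist mm 22.801505058596586
```

View pics/v14.png

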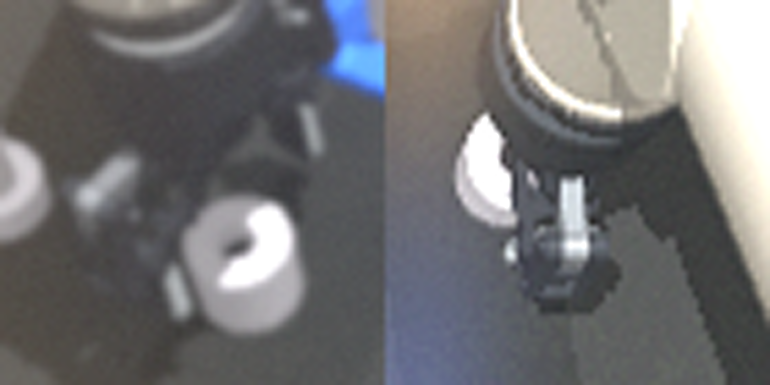

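```bash
python3 -c "
from h import *
np.set_printoptions(precision=1,suppress=True)
s=load('scn14')
for z in(.013,.026,.04,.05,.06): print(z,proj(s,[[.607+.0425,-.132,z],[.607+.05,-.132,z],[.607-.0425,-.132,z]]).ravel())"
```

```text
0.013 [196.8 224.9 194.9 227.2 217.5 199.2]
0.026 [195.8 222.2 193.9 224.6 216.9 196.3]
0.04 [194.8 219.2 192.8 221.6 216.1 193.2]
0.05 [194.  217.  192.  219.4 215.6 190.8]
0.06 [193.2 214.8 191.2 217.2 215.  188.5]
```

The open tips are at about z≈0.05, which is TCP + 13 mm swing + about 25 mm and agrees with the first estimate. Lowering a further 2.3 cm leaves the tips about 2 cm above the bench when gripping.

Emit:
send_rows([
  [[0,0,0],[-0.05,0,0.5],1],
  [[0,0,0],[-0.05,0,1.0],1],
  [[0,0,0],[-0.05,0,1.5],1],
  [[0,0,0],[-0.05,0,2.0],1],
  [[0,0,0],[-0.05,0,2.3],1],
  [[0,0,0],[-0.05,0,2.3],1],
  [[0,0,0],[-0.05,0,2.3],0.7],
  [[0,0,0],[-0.05,0,2.3],0.5],
])

```text
time: 22.85
tcp_pos: [0.6059, -0.1427, -0.0107]
tcp_rot: [[1.0, 0.005, 0.001], [0.005, -1.0, -0.0], [0.001, 0.0, -1.0]]
ft_force: [-0.3, 0.3, 0.6]
opening: 0.697
```

Emit:
send_rows([
  [[0,0,0],[0,0,0],0],
  [[0,0,0],[0,0,0],0],
  [[0,0,0],[0,0,0],0],
  [[0,0,0],[0,0,0],0],
  [[0,0,0],[0,0,0],0],
  [[0,0,0],[0,0,0],0],
])

```text
time: 23.45
tcp_pos: [0.6069, -0.1427, -0.01]
tcp_rot: [[1.0, 0.005, 0.003], [0.005, -1.0, -0.0], [0.003, 0.0, -1.0]]
ft_force: [1.5, 0.2, 5.3]
opening: 0.517
```

The collar is gripped at opening 0.517 (a width close to 46 mm). Lift.

Emit:
send_rows([
  [[0,0,0],[0,0,-0.5],0],
  [[0,0,0],[0,0,-2],0],
  [[0,0,0],[0,0,-5],0],
  [[0,0,0],[0,0,-7.5],0],
  [[0,0,0],[0,0,-8],0],
  [[0,0,0],[0,0,-8],0],
  [[0,0,0],[0,0,-8],0],
])

```text
time: 24.15
tcp_pos: [0.6039, -0.1429, 0.0673]
tcp_rot: [[1.0, 0.005, -0.004], [0.005, -1.0, -0.0], [-0.004, 0.0, -1.0]]
ft_force: [0.2, -0.4, -3.1]
opening: 0.517
```

```bash
python3 plan.py .4771 .1436 .07 -5.4
```

```text
t 24.15 pos [ 0.604 -0.143  0.067] open 0.517 F [ 0.181 -0.357 -3.092] yaw 0.29
 turn [0.    0.004 0.099] shift cm [-12.538 -28.713  -0.221] dist mm 313.3222774925541
```

Emit:
send_rows([
  [[0,0,0.03],[-0.6,-1.5,0],0],
  [[0,0,0.1],[-2,-4.5,0],0],
  [[0,0,0.1],[-3.7,-8.5,0],0],
  [[0,0,0.1],[-5.5,-12.5,0],0],
  [[0,0,0.1],[-7.2,-16.5,0],0],
  [[0,0,0.1],[-9,-20.5,0],0],
  [[0,0,0.1],[-10.7,-24.5,0],0],
  [[0,0,0.1],[-12,-27.5,0],0],
  [[0,0,0.1],[-12.5,-28.7,0],0],
  [[0,0,0.1],[-12.5,-28.7,0],0],
  [[0,0,0.1],[-12.5,-28.7,0],0],
])

```text
time: 25.25
tcp_pos: [0.4793, 0.1415, 0.0681]
tcp_rot: [[0.995, -0.096, -0.001], [-0.096, -0.995, -0.002], [-0.001, 0.002, -1.0]]
ft_force: [1.2, -0.6, -3.1]
opening: 0.517
```

```bash
python3 plan.py .4771 .1436 0 -5.4;python3 -c "
from h import *
s=cap('scene','scn15')
b=s['color'][140:260,260:400,::-1]
g=cv2.convertScaleAbs(b,alpha=1.5,beta=20)
g=cv2.resize(g,None,fx=5,fy=5,interpolation=cv2.INTER_CUBIC); cv2.imwrite('pics/v15.png',g)"
```

```text
t 25.25 pos [0.479 0.142 0.068] open 0.517 F [ 1.163 -0.641 -3.137] yaw -5.51
 turn [ 0.002  0.001 -0.002] shift cm [-0.237 -0.2    6.809] dist mm 68.15924372551864
```

View pics/v15.png

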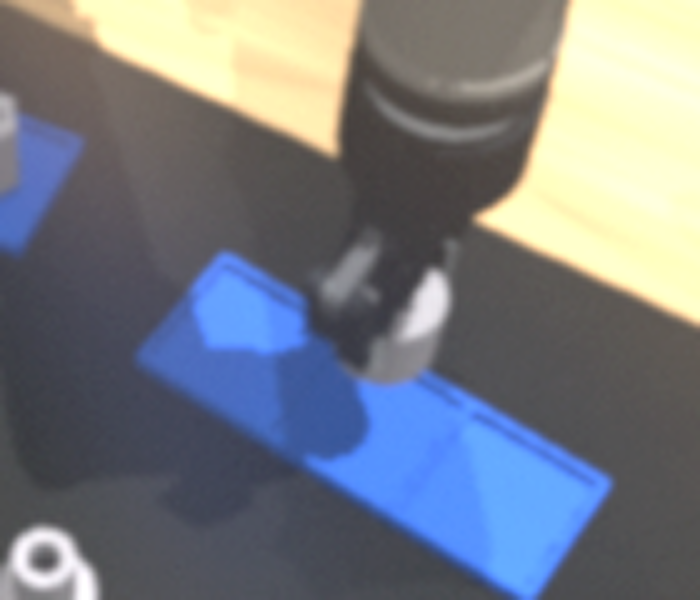

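The collar is held above tray3's middle compartment, around (400,330) in the crop. I'll lower it to TCP z≈0.001 and then feel for the floor at −0.006.

Emit:
send_rows([
  [[0,0,0],[-0.2,-0.15,1],0],
  [[0,0,0],[-0.2,-0.2,3],0],
  [[0,0,0],[-0.2,-0.2,5],0],
  [[0,0,0],[-0.2,-0.2,6.3],0],
  [[0,0,0],[-0.2,-0.2,6.7],0],
  [[0,0,0],[-0.2,-0.2,6.7],0],
  [[0,0,0],[-0.2,-0.2,6.7],0],
])

```text
time: 26.0
tcp_pos: [0.4782, 0.146, 0.0026]
tcp_rot: [[0.995, -0.095, 0.001], [-0.095, -0.995, 0.0], [0.001, -0.0, -1.0]]
ft_force: [0.6, -0.4, -3.6]
opening: 0.52
```

```bash
python3 plan.py .4771 .1436 -.006 -5.4
```

```text
t 26.0 pos [0.478 0.146 0.003] open 0.52 F [ 0.585 -0.393 -3.565] yaw -5.46
 turn [-0.    -0.001 -0.001] shift cm [-0.086  0.25   0.857] dist mm 8.972016767964345
```

Emit:
send_rows([
  [[0,0,0],[-0.1,0.1,0.2],0],
  [[0,0,0],[-0.1,0.2,0.45],0],
  [[0,0,0],[-0.1,0.2,0.65],0],
  [[0,0,0],[-0.1,0.2,0.75],0],
  [[0,0,0],[-0.1,0.2,0.75],0],
  [[0,0,0],[-0.1,0.2,0.75],0],
])

```text
time: 26.6
tcp_pos: [0.4762, 0.1439, -0.0055]
tcp_rot: [[0.996, -0.095, 0.0], [-0.095, -0.996, -0.0], [0.0, 0.0, -1.0]]
ft_force: [0.7, 0.4, -2.9]
opening: 0.516
```

Emit:
send_rows([
  [[0,0,0],[0,0,0.05],0],
  [[0,0,0],[0,0,0.1],0],
  [[0,0,0],[0,0,0.1],0],
])

```text
time: 26.9
tcp_pos: [0.4764, 0.144, -0.006]
tcp_rot: [[0.996, -0.095, 0.0], [-0.095, -0.996, -0.0], [0.0, 0.0, -1.0]]
ft_force: [-1.6, -0.2, 3.5]
opening: 0.519
```

It is seated at −0.006, as predicted. Release.

Emit:
send_rows([
  [[0,0,0],[0,0,-0.05],0.55],
  [[0,0,0],[0,0,-0.05],0.75],
  [[0,0,0],[0,0,-0.05],0.9],
  [[0,0,0],[0,0,-0.05],0.9],
  [[0,0,0],[0,0,-0.05],0.9],
  [[0,0,0],[0,0,-2],0.9],
  [[0,0,0],[0,0,-5],1],
  [[0,0,0],[0,0,-9],1],
  [[0,0,0],[0,0,-9],1],
  [[0,0,0],[0,0,-9],1],
])

```text
time: 27.9
tcp_pos: [0.4771, 0.1441, 0.0844]
tcp_rot: [[0.995, -0.095, 0.003], [-0.095, -0.995, -0.0], [0.003, -0.0, -1.0]]
ft_force: [-1.2, 0.3, 0.6]
opening: 1.0
```

```bash
python3 plan.py .6347 .0586 .07 0
```

```text
t 27.9 pos [0.477 0.144 0.084] open 1.0 F [-1.168  0.305  0.587] yaw -5.45
 turn [-0.    -0.003 -0.095] shift cm [16.501  7.014  1.484] dist mm 179.91135380307568
```

Emit:
send_rows([
  [[0,0,-0.09],[3,1.3,0],1],
  [[0,0,-0.09],[7,3,0],1],
  [[0,0,-0.09],[11,4.7,0.5],1],
  [[0,0,-0.09],[15,6.4,1],1],
  [[0,0,-0.09],[16.5,7,1.5],1],
  [[0,0,-0.09],[16.5,7,1.5],1],
  [[0,0,-0.09],[16.5,7,1.5],1],
  [[0,0,-0.09],[16.5,7,1.5],1],
])

```text
time: 28.7
tcp_pos: [0.6321, 0.0604, 0.0681]
tcp_rot: [[1.0, -0.002, -0.002], [-0.002, -1.0, 0.0], [-0.002, -0.0, -1.0]]
ft_force: [0.3, -0.4, 0.1]
opening: 1.0
```

```bash
python3 plan.py .6347 .0586 -.010 0;python3 -c "
from h import *
s=cap('scene','scn16')
b=s['color'][160:290,210:380,::-1]
g=cv2.convertScaleAbs(b,alpha=1.5,beta=20)
g=cv2.resize(g,None,fx=4.5,fy=4.5,interpolation=cv2.INTER_CUBIC); cv2.imwrite('pics/v16.png',g)"
```

```text
t 28.7 pos [0.632 0.06  0.068] open 1.0 F [ 0.296 -0.378  0.095] yaw -0.12
 turn [-0.     0.002 -0.002] shift cm [0.272 0.179 7.81 ] dist mm 78.16448693105758
```

View pics/v16.png

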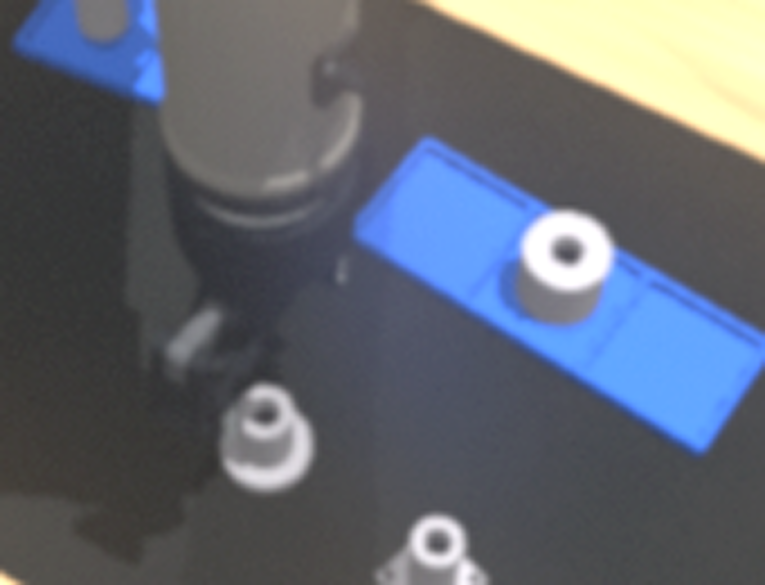

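The collar stands upright in tray3's middle compartment, at (565,265) in the crop, and the bush is under the gripper at (268,440). I'll descend on the bush.

Emit:
send_rows([
  [[0,0,0],[0.25,0.15,0.5],1],
  [[0,0,0],[0.25,0.15,2],1],
  [[0,0,0],[0.25,0.15,4],1],
  [[0,0,0],[0.25,0.15,6],1],
  [[0,0,0],[0.25,0.15,7.5],1],
  [[0,0,0],[0.25,0.15,7.8],1],
  [[0,0,0],[0.25,0.15,7.8],1],
  [[0,0,0],[0.25,0.15,7.8],1],
])

```text
time: 29.55
tcp_pos: [0.6371, 0.0574, -0.0086]
tcp_rot: [[1.0, -0.005, 0.002], [-0.005, -1.0, 0.0], [0.002, -0.0, -1.0]]
ft_force: [0.5, 0.9, -0.2]
opening: 1.001
```

```bash
python3 plan.py .6347 .0586 -.010 0
```

```text
t 29.55 pos [ 0.637  0.057 -0.009] open 1.001 F [ 0.455  0.857 -0.166] yaw -0.28
 turn [-0.    -0.002 -0.005] shift cm [-0.24  -0.117  0.137] dist mm 3.006151167389029
```

Emit:
send_rows([
  [[0,0,0],[-0.2,-0.1,0],0.8],
  [[0,0,0],[-0.2,-0.1,0],0.6],
  [[0,0,0],[-0.2,-0.1,0],0.4],
  [[0,0,0],[-0.2,-0.1,0],0],
  [[0,0,0],[-0.2,-0.1,0],0],
  [[0,0,0],[-0.2,-0.1,0],0],
  [[0,0,0],[-0.2,-0.1,0],0],
  [[0,0,0],[-0.2,-0.1,0],0],
  [[0,0,0],[-0.2,-0.1,0],0],
])

```text
time: 30.45
tcp_pos: [0.6352, 0.0582, -0.0087]
tcp_rot: [[1.0, -0.005, 0.002], [-0.005, -1.0, 0.0], [0.002, -0.0, -1.0]]
ft_force: [1.6, 0.0, 4.9]
opening: 0.308
```

Emit:
send_rows([
  [[0,0,0],[0,0,-0.5],0],
  [[0,0,0],[0,0,-2],0],
  [[0,0,0],[0,0,-5],0],
  [[0,0,0],[0,0,-7.5],0],
  [[0,0,0],[0,0,-8.5],0],
  [[0,0,0],[0,0,-8.5],0],
  [[0,0,0],[0,0,-8.5],0],
])

```text
time: 31.15
tcp_pos: [0.6332, 0.0576, 0.0743]
tcp_rot: [[1.0, -0.005, -0.002], [-0.005, -1.0, -0.001], [-0.002, 0.001, -1.0]]
ft_force: [-0.0, 0.7, -2.9]
opening: 0.311
```

```bash
python3 plan.py .4703 .0719 .07 -5.4
```

```text
t 31.15 pos [0.633 0.058 0.074] open 0.311 F [-0.012  0.662 -2.906] yaw -0.28
 turn [0.001 0.002 0.089] shift cm [-16.298  -1.349   0.47 ] dist mm 163.606749421773
```

The bush is held (about 2.9 N). Move it to tray3's right-hand compartment.

Emit:
send_rows([
  [[0,0,0.03],[-2,-0.2,0],0],
  [[0,0,0.09],[-5.5,-0.5,0],0],
  [[0,0,0.09],[-9.5,-0.8,0],0],
  [[0,0,0.09],[-13.5,-1.1,0],0],
  [[0,0,0.09],[-15.7,-1.3,0],0],
  [[0,0,0.09],[-16.3,-1.35,0],0],
  [[0,0,0.09],[-16.3,-1.35,0],0],
  [[0,0,0.09],[-16.3,-1.35,0],0],
])

```text
time: 31.95
tcp_pos: [0.4727, 0.072, 0.0753]
tcp_rot: [[0.995, -0.096, 0.001], [-0.096, -0.995, 0.0], [0.001, -0.0, -1.0]]
ft_force: [1.8, -0.4, -1.7]
opening: 0.309
```

```bash
python3 plan.py .4703 .0719 .002 -5.4;python3 -c "
from h import *
s=cap('scene','scn17')
b=s['color'][140:270,250:400,::-1]
g=cv2.convertScaleAbs(b,alpha=1.5,beta=20)
g=cv2.resize(g,None,fx=4.5,fy=4.5,interpolation=cv2.INTER_CUBIC); cv2.imwrite('pics/v17.png',g)"
```

```text
t 31.95 pos [0.473 0.072 0.075] open 0.309 F [ 1.798 -0.4   -1.73 ] yaw -5.5
 turn [-0.    -0.001 -0.002] shift cm [-0.245  0.033  7.332] dist mm 73.36347557931379
```

View pics/v17.png

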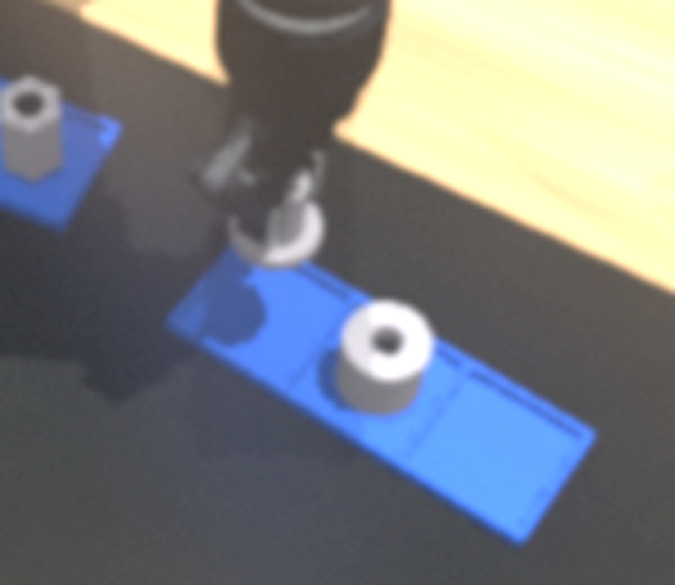

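The bush hangs upright above tray3's right compartment, at (278,225) in the crop. Lower.

Emit:
send_rows([
  [[0,0,0],[-0.2,0,1],0],
  [[0,0,0],[-0.2,0,3],0],
  [[0,0,0],[-0.2,0,5],0],
  [[0,0,0],[-0.2,0,6.7],0],
  [[0,0,0],[-0.2,0,7.3],0],
  [[0,0,0],[-0.2,0,7.3],0],
  [[0,0,0],[-0.2,0,7.3],0],
])

```text
time: 32.7
tcp_pos: [0.4701, 0.0729, 0.0028]
tcp_rot: [[0.995, -0.095, 0.001], [-0.095, -0.995, 0.0], [0.001, -0.0, -1.0]]
ft_force: [0.2, -0.1, -2.3]
opening: 0.31
```

```bash
python3 plan.py .4703 .0719 -.0047 -5.4
```

```text
t 32.7 pos [0.47  0.073 0.003] open 0.31 F [ 0.174 -0.125 -2.279] yaw -5.44
 turn [-0.    -0.001 -0.001] shift cm [0.025 0.098 0.751] dist mm 7.573723725725175
```

Emit:
send_rows([
  [[0,0,0],[0,0.1,0.2],0],
  [[0,0,0],[0,0.1,0.4],0],
  [[0,0,0],[0,0.1,0.55],0],
  [[0,0,0],[0,0.1,0.65],0],
  [[0,0,0],[0,0.1,0.65],0],
  [[0,0,0],[0,0.1,0.65],0],
])

```text
time: 33.3
tcp_pos: [0.4693, 0.0716, -0.0039]
tcp_rot: [[0.996, -0.095, 0.0], [-0.095, -0.996, -0.0], [0.0, 0.0, -1.0]]
ft_force: [0.3, -0.3, -1.5]
opening: 0.311
```

Emit:
send_rows([
  [[0,0,0],[0,0,0.05],0],
  [[0,0,0],[0,0,0.1],0],
  [[0,0,0],[0,0,0.1],0],
])

```text
time: 33.6
tcp_pos: [0.4694, 0.0716, -0.0047]
tcp_rot: [[0.996, -0.095, 0.0], [-0.095, -0.996, -0.0], [0.0, 0.0, -1.0]]
ft_force: [-1.1, 0.5, -0.1]
opening: 0.31
```

Emit:
send_rows([
  [[0,0,0],[0,0,0.05],0],
  [[0,0,0],[0,0,0.05],0],
])

```text
time: 33.8
tcp_pos: [0.4694, 0.0716, -0.0048]
tcp_rot: [[0.996, -0.095, 0.0], [-0.095, -0.996, -0.001], [0.0, 0.001, -1.0]]
ft_force: [-2.5, -1.5, 4.5]
opening: 0.31
```

Emit:
send_rows([
  [[0,0,0],[0,0,-0.03],0.35],
  [[0,0,0],[0,0,-0.03],0.5],
  [[0,0,0],[0,0,-0.03],0.7],
  [[0,0,0],[0,0,-0.03],0.7],
  [[0,0,0],[0,0,-0.03],0.7],
  [[0,0,0],[0,0,-2],0.7],
  [[0,0,0],[0,0,-5],0.8],
  [[0,0,0],[0,0,-8],1],
  [[0,0,0],[0,0,-9],1],
  [[0,0,0],[0,0,-9],1],
])

```text
time: 34.8
tcp_pos: [0.4707, 0.0718, 0.0858]
tcp_rot: [[0.995, -0.095, 0.004], [-0.095, -0.995, -0.0], [0.004, -0.0, -1.0]]
ft_force: [0.3, 0.1, -0.4]
opening: 1.0
```

```bash
python3 plan.py .6536 .1648 .08 0
```

```text
t 34.8 pos [0.471 0.072 0.086] open 1.0 F [ 0.333  0.053 -0.408] yaw -5.46
 turn [ 0.    -0.004 -0.095] shift cm [ 17.32  -10.998   0.645] dist mm 205.27052752597254
```

Emit:
send_rows([
  [[0,0,-0.09],[2.5,-1.6,0],1],
  [[0,0,-0.09],[6.5,-4.1,0],1],
  [[0,0,-0.09],[10.5,-6.7,0.2],1],
  [[0,0,-0.09],[14.5,-9.2,0.5],1],
  [[0,0,-0.09],[17.3,-11,0.6],1],
  [[0,0,-0.09],[17.3,-11,0.6],1],
  [[0,0,-0.09],[17.3,-11,0.6],1],
  [[0,0,-0.09],[17.3,-11,0.6],1],
])

```text
time: 35.6
tcp_pos: [0.6504, 0.1638, 0.0771]
tcp_rot: [[1.0, -0.005, -0.003], [-0.005, -1.0, -0.002], [-0.003, 0.002, -1.0]]
ft_force: [-0.6, 0.5, 0.2]
opening: 1.002
```

```bash
python3 plan.py .6536 .1648 -.008 0;python3 -c "
from h import *
s=cap('scene','scn18')
b=s['color'][150:310,220:390,::-1]
g=cv2.convertScaleAbs(b,alpha=1.5,beta=20)
g=cv2.resize(g,None,fx=3.7,fy=3.7,interpolation=cv2.INTER_CUBIC); cv2.imwrite('pics/v18.png',g)"
```

```text
t 35.6 pos [0.65  0.164 0.077] open 1.002 F [-0.645  0.516  0.204] yaw -0.26
 turn [ 0.002  0.003 -0.005] shift cm [ 0.345 -0.124  8.509] dist mm 85.17282181248405
```

View pics/v18.png

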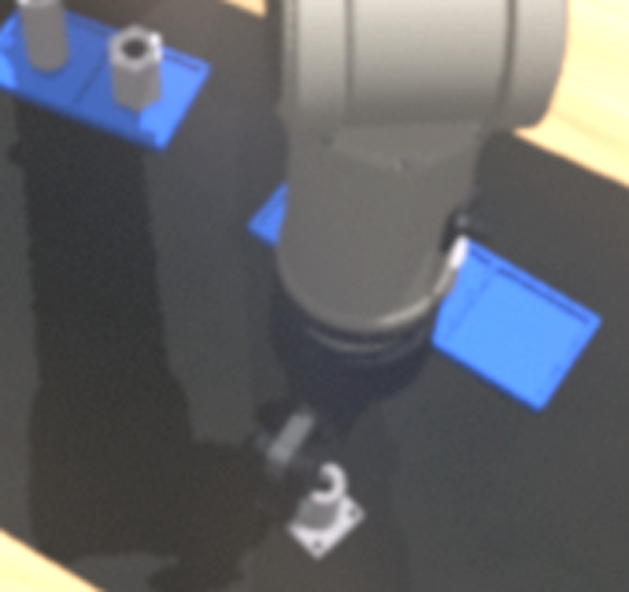

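The stub is under the gripper at (325,505) in the crop. Next is a descent to z≈−0.008; with this offset the tips stay above the flange.

Emit:
send_rows([
  [[0,0,0],[0.3,-0.1,0.5],1],
  [[0,0,0],[0.3,-0.1,2],1],
  [[0,0,0],[0.3,-0.1,4],1],
  [[0,0,0],[0.3,-0.1,6],1],
  [[0,0,0],[0.3,-0.1,7.8],1],
  [[0,0,0],[0.3,-0.1,8.4],1],
  [[0,0,0],[0.3,-0.1,8.4],1],
  [[0,0,0],[0.3,-0.1,8.4],1],
])

```text
time: 36.45
tcp_pos: [0.6554, 0.1658, -0.0049]
tcp_rot: [[1.0, -0.005, 0.001], [-0.005, -1.0, 0.0], [0.001, -0.0, -1.0]]
ft_force: [-0.1, 0.3, 0.6]
opening: 1.0
```

```bash
python3 plan.py .6536 .1648 -.008 0
```

```text
t 36.45 pos [ 0.655  0.166 -0.005] open 1.0 F [-0.115  0.346  0.595] yaw -0.29
 turn [-0.    -0.001 -0.005] shift cm [-0.175  0.099  0.305] dist mm 3.6583227573527974
```

Emit:
send_rows([
  [[0,0,0],[-0.15,0.1,0.2],0.8],
  [[0,0,0],[-0.15,0.1,0.2],0.6],
  [[0,0,0],[-0.15,0.1,0.2],0.4],
  [[0,0,0],[-0.15,0.1,0.2],0],
  [[0,0,0],[-0.15,0.1,0.2],0],
  [[0,0,0],[-0.15,0.1,0.2],0],
  [[0,0,0],[-0.15,0.1,0.2],0],
  [[0,0,0],[-0.15,0.1,0.2],0],
  [[0,0,0],[-0.15,0.1,0.2],0],
  [[0,0,0],[-0.15,0.1,0.2],0],
])

```text
time: 37.45
tcp_pos: [0.654, 0.1647, -0.0069]
tcp_rot: [[1.0, -0.005, 0.001], [-0.005, -1.0, -0.0], [0.001, -0.0, -1.0]]
ft_force: [-0.6, -0.2, 4.3]
opening: 0.269
```

Emit:
send_rows([
  [[0,0,0],[0,0,-0.5],0],
  [[0,0,0],[0,0,-2],0],
  [[0,0,0],[0,0,-5],0],
  [[0,0,0],[0,0,-7.5],0],
  [[0,0,0],[0,0,-8.5],0],
  [[0,0,0],[0,0,-8.5],0],
  [[0,0,0],[0,0,-8.5],0],
])

```text
time: 38.15
tcp_pos: [0.6526, 0.1642, 0.0763]
tcp_rot: [[1.0, -0.005, -0.002], [-0.005, -1.0, -0.001], [-0.002, 0.001, -1.0]]
ft_force: [-1.0, 0.0, -2.5]
opening: 0.268
```

```bash
python3 plan.py .4839 .2153 .075 -5.4
```

```text
t 38.15 pos [0.653 0.164 0.076] open 0.268 F [-0.957  0.036 -2.481] yaw -0.27
 turn [0.001 0.002 0.09 ] shift cm [-16.89   -5.032   0.159] dist mm 176.24510529870224
```

The stub is held (about 2.5 N). Its floor contact should come at z = −0.0069 + 0.004 = −0.003.

Emit:
send_rows([
  [[0,0,0.03],[-2,-0.6,0],0],
  [[0,0,0.09],[-5.5,-1.6,0],0],
  [[0,0,0.09],[-9.5,-2.8,0],0],
  [[0,0,0.09],[-13.5,-4,0],0],
  [[0,0,0.09],[-16.2,-4.8,0],0],
  [[0,0,0.09],[-16.9,-5,0],0],
  [[0,0,0.09],[-16.9,-5,0],0],
  [[0,0,0.09],[-16.9,-5,0],0],
])

```text
time: 38.95
tcp_pos: [0.4858, 0.2143, 0.0768]
tcp_rot: [[0.995, -0.096, 0.0], [-0.096, -0.995, -0.001], [0.0, 0.001, -1.0]]
ft_force: [2.0, -2.0, -2.9]
opening: 0.268
```

```bash
python3 plan.py .4839 .2153 .004 -5.4;python3 -c "
from h import *
s=cap('scene','scn19')
b=s['color'][140:270,250:420,::-1]
g=cv2.convertScaleAbs(b,alpha=1.5,beta=20)
g=cv2.resize(g,None,fx=4.5,fy=4.5,interpolation=cv2.INTER_CUBIC); cv2.imwrite('pics/v19.png',g)"
```

```text
t 38.95 pos [0.486 0.214 0.077] open 0.268 F [ 1.981 -1.979 -2.882] yaw -5.53
 turn [ 0.001 -0.    -0.002] shift cm [-0.205 -0.091  7.283] dist mm 72.8656075944848
```

View pics/v19.png

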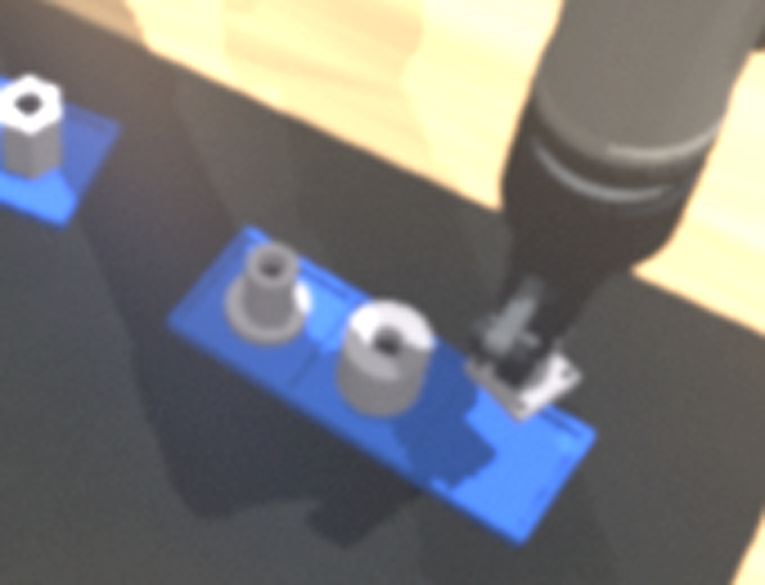

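The bush and collar stand upright in the right and middle compartments, and the stub hangs over the left one at (525,380) in the crop. Lower.

Emit:
send_rows([
  [[0,0,0],[-0.2,-0.05,1],0],
  [[0,0,0],[-0.2,-0.05,3],0],
  [[0,0,0],[-0.2,-0.05,5],0],
  [[0,0,0],[-0.2,-0.05,6.7],0],
  [[0,0,0],[-0.2,-0.05,7.3],0],
  [[0,0,0],[-0.2,-0.05,7.3],0],
  [[0,0,0],[-0.2,-0.05,7.3],0],
])

```text
time: 39.7
tcp_pos: [0.4834, 0.2165, 0.0048]
tcp_rot: [[0.995, -0.095, 0.001], [-0.095, -0.995, 0.001], [0.001, -0.001, -1.0]]
ft_force: [1.3, 0.1, -2.1]
opening: 0.264
```

```bash
python3 plan.py .4839 .2153 -.003 -5.4
```

```text
t 39.7 pos [0.483 0.217 0.005] open 0.264 F [ 1.254  0.058 -2.114] yaw -5.46
 turn [-0.001 -0.001 -0.001] shift cm [0.059 0.115 0.781] dist mm 7.9202092220012075
```

Emit:
send_rows([
  [[0,0,0],[0,0.1,0.2],0],
  [[0,0,0],[0,0.1,0.4],0],
  [[0,0,0],[0,0.1,0.6],0],
  [[0,0,0],[0,0.1,0.7],0],
  [[0,0,0],[0,0.1,0.7],0],
  [[0,0,0],[0,0.1,0.7],0],
])

```text
time: 40.3
tcp_pos: [0.4827, 0.2152, -0.0025]
tcp_rot: [[0.996, -0.095, 0.0], [-0.095, -0.996, -0.0], [0.0, 0.0, -1.0]]
ft_force: [-0.5, 0.1, -2.3]
opening: 0.263
```

Emit:
send_rows([
  [[0,0,0],[0,0,0.05],0],
  [[0,0,0],[0,0,0.1],0],
  [[0,0,0],[0,0,0.1],0],
])

```text
time: 40.6
tcp_pos: [0.4828, 0.2152, -0.003]
tcp_rot: [[0.995, -0.095, 0.0], [-0.095, -0.995, -0.0], [0.0, 0.0, -1.0]]
ft_force: [-1.5, -0.4, 3.2]
opening: 0.263
```

It is seated at −0.003. I'll release, rise and move off toward the start side for a clear view.

Emit:
send_rows([
  [[0,0,0],[0,0,-0.04],0.3],
  [[0,0,0],[0,0,-0.04],0.5],
  [[0,0,0],[0,0,-0.04],0.7],
  [[0,0,0],[0,0,-0.04],0.7],
  [[0,0,0],[0,0,-0.04],0.7],
  [[0,0,0],[0,0,-2],0.7],
  [[0,0,0],[0,0,-5],0.8],
  [[0,0,0],[0,0,-9],1],
  [[0,0,0],[0,0,-13],1],
  [[0,0,0],[0,0,-17],1],
  [[0,0,0],[0,0,-19],1],
  [[0,0,0],[0,0,-19],1],
])

```text
time: 41.8
tcp_pos: [0.4847, 0.2169, 0.1901]
tcp_rot: [[0.995, -0.095, 0.007], [-0.095, -0.995, 0.003], [0.007, -0.003, -1.0]]
ft_force: [-1.4, -0.3, -1.5]
opening: 0.999
```

```bash
python3 plan.py .22 .42 .22;python3 -c "
from h import *
s=cap('scene','scn20')
b=s['color'][110:300,140:420,::-1]
g=cv2.resize(b,None,fx=2.8,fy=2.8,interpolation=cv2.INTER_CUBIC); cv2.imwrite('pics/v20.png',g)"
```

```text
t 41.8 pos [0.485 0.217 0.19 ] open 0.999 F [-1.355 -0.252 -1.512] yaw -5.44
 turn [0. 0. 0.] shift cm [-28.258 -17.721  -3.118] dist mm 335.00585061924437
```

View pics/v20.png

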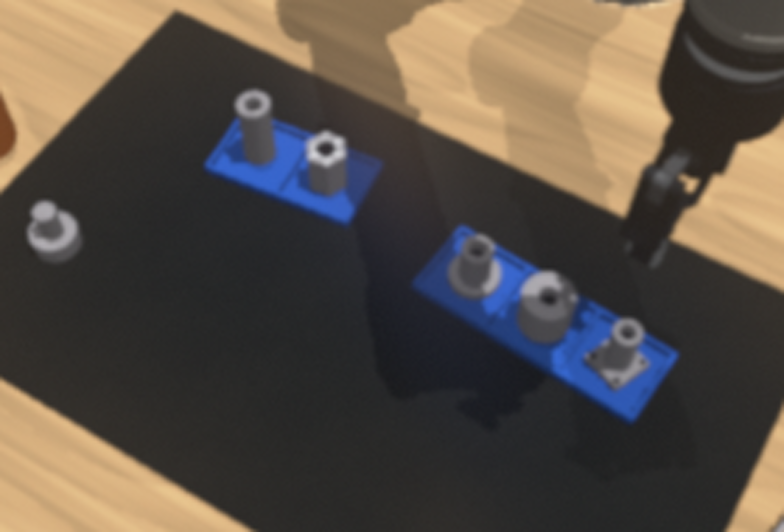

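All five parts stand upright, one to a compartment, and the plug is in place. I'll move the arm clear so I can check with the top camera.

Emit:
send_rows([
  [[0,0,0],[-4,-4,-3],1],
  [[0,0,0],[-8,-8,-3],1],
  [[0,0,0],[-12,-12,-3],1],
  [[0,0,0],[-16,-16,-3],1],
  [[0,0,0],[-19,-20,-3],1],
  [[0,0,0],[-22,-24,-3],1],
  [[0,0,0],[-24,-27,-3],1],
  [[0,0,0],[-24,-27,-3],1],
  [[0,0,0],[-24,-27,-3],1],
  [[0,0,0],[-24,-27,-3],1],
])

```text
time: 42.85
tcp_pos: [0.2693, 0.5056, 0.2146]
tcp_rot: [[0.996, -0.094, -0.001], [-0.094, -0.996, -0.004], [-0.0, 0.004, -1.0]]
ft_force: [0.7, -0.2, -0.3]
opening: 1.004
```

Run:
```python
from meas import *
np.set_printoptions(precision=1,suppress=True)
s=cap('scene','scn21');c=cap('top','top21')
P=dict(hexnut=(.4459,-.0943),sleeve=(.4529,-.1659),collar=(.4771,.1436),bush=(.4703,.0719),stub=(.4839,.2153))
for n,(x,y) in P.items():
  for nm,cc in(('top',c),('scn',s)):
    px=proj(cc,[[x,y,H[n]+.004]])[0].round().astype(int)
    o=[(fr,(onplane(cc,uv[None],H[n]+.004)[0,:2]-[x,y])*1000) for fr,uv,k in holes(cc,*px,hw=12) if fr in(.65,.8)]
    print(n,nm,px,[ (f,d) for f,d in o])
a=load('top0')['color'].astype(int);b=c['color'].astype(int)
d=np.abs(a-b).max(2)
for nm,(x,y,w) in dict(plug=(392,171,16),keycup=(457,188,24)).items(): print(nm,'mean diff',d[y-w:y+w,x-w:x+w].mean())
cv2.imwrite('pics/v21.png',cv2.resize(c['color'][120:290,90:490,::-1],None,fx=2,fy=2,interpolation=cv2.INTER_CUBIC))
```

```text
hexnut top [327 245] [(0.65, array([-1. , -2.3])), (0.8, array([-0.9, -2.2]))]
hexnut scn [255 164] [(0.65, array([-3.4, -0.7])), (0.8, array([-3.5, -0.9]))]
sleeve top [359 241] [(0.65, array([-1.7, -2.3])), (0.8, array([-1.6, -2.4]))]
sleeve scn [229 148] [(0.65, array([-3.5, -0.2])), (0.8, array([-3.6, -0.4]))]
collar top [224 234] [(0.65, array([-1.1, -0.4])), (0.8, array([-0.9, -0.3]))]
collar scn [335 216] [(0.65, array([-3.1,  1.1])), (0.8, array([-3.2,  1. ]))]
bush top [255 236] [(0.65, array([-1.4, -0.4])), (0.8, array([-1.3, -0.4]))]
bush scn [309 199] [(0.65, array([-3.1,  1.1])), (0.8, array([-3.2,  1. ]))]
stub top [192 232] [(0.65, array([-1.3, -0.5])), (0.8, array([-1.2, -0.4]))]
stub scn [363 229] [(0.65, array([-3.1,  0.7])), (0.8, array([-3.3,  0.6]))]
plug mean diff 6.982421875
keycup mean diff 11.828993055555555
```

View pics/v21.png

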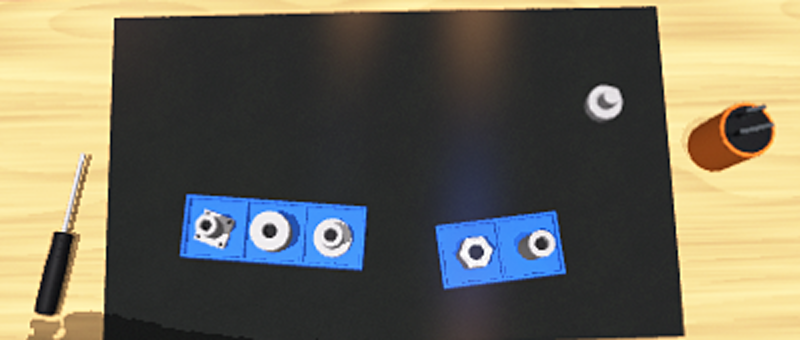

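In the top view all five parts are centred in their compartments to within about 4 mm, and the plug, screwdriver and cup are where they were. Hand in.

```bash
python3 -c "
from workcell import r
print(r.close_job())"
```

```text
the job is handed in; nothing more can be done
None
```

Both kits are made up and handed in at about 43 s. The hex nut and sleeve are in the two-compartment tray. The three-compartment tray has the bush on the right, the collar in the middle and the stub on the left. I lowered each part until I felt floor contact, 4 mm above where it had stood on the bench, and only then let go.

**Last checks:** in both cameras all five parts stand upright, one to a compartment. Their centres are within about 4 mm of the compartment centres, and the two views differ from each other by about 2–2.5 mm, as they did at the start. The plug, screwdriver and cup look unmoved. The before/after image difference was small at the plug and a little larger at the cup, which I put down to the arm's changed shadow. I judged the screwdriver by eye only.

**One failure on the way:** my first grip on the collar closed on nothing. The pictures showed the finger ends about 25 mm above the reported TCP, contrary to the description, so the jaws had shut just over the collar without moving it. I gripped it again lower and it held. The nut, gripped before I noticed this, had been held only near its top, but it was set down properly.

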